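Clear the ruler out of the press and clamp the mould

ROBOT

A 6-joint arm with a two-finger parallel gripper is mounted at the origin on a cart in front of the work surface, level with it; the furniture and walls round the work are solid. World frame = base frame: x ahead of the robot, y to its left, z up, the work surface at z = 0. Lengths are in m, angles in rad, forces in N, time in s.
With the tool pointing down it reaches from about 0.35 to 0.85 m from the base axis. Payload 8.1 kg.
Tool frame: the origin (TCP) lies midway between the tips of the shut fingers; the grasp point (between the pads) lies 19 mm behind it; x points along the fingers, z is the direction in which the jaws open and shut, and the axes are right-handed (so a half turn about x gives the same grasp; the last joint's range is limited). The gripper opens to 85 mm and grips with 20 to 120 N. Pads are 22 mm wide; open, the fingers measure 114 mm over their backs; the gripper's body (76 mm by 85 mm) begins 54 mm behind the grasp point. The pads swing forward as they close: fully open they stand 13 mm farther back than shut.
Start: joints at [1.259, 0.13, 1.488, -0, 1.523, -0.085], TCP at [0.135, 0.585, 0.209] pointing down, gripper open.
Joint ranges: [-2.96, 2.96], [-0.89, 2.26], [0.02, 2.5], [-1.34, 4.48], [0, 2.73], [-2.66, 2.66]. Speed limits (rad/s): [2.39, 2.39, 2.79, 3.14, 3.14, 3.14].

INTERFACE

Orientations are given as a 3x3 rotation matrix whose columns are the frame's x, y, z axes.
In Python, from workcell import * gives the robot as it stands.
- The arm moves only by the shell command python3 -m inch 'ROWS' [OPENING]. ROWS is JSON, a list of rows, each a list of 6 numbers: the shift along the tool's x, y, z in m, then the turn, a rotation vector about the tool's x, y, z in rad. In form: [[tx, ty, tz, rx, ry, rz], ...]. A call has 1 to 12 rows; each row shifts and turns the commanded pose from where the row before left it, along the tool's axes as they then stand; what a row does not reach is not made up. A row lasts 1/10 s, in which the tool goes at most 50 mm and 8.59 degrees, less where a joint would pass 70% of its speed; a pose out of reach is approached as far as the arm can. A call is refused whole if a number of a shift passes 0.05 or a number of a turn 0.15, either way. A call with a gripper value outside its range is refused whole. OPENING is the finger opening in m, from 0 to 0.0854, set as the call begins (- or left out, the last holds). The fingers move at their own pace and stop on an object; the grip force is fixed at half the most. Time passes only in rows, so rows that do not move let the fingers close. It gives the time, the measured TCP pose, the force and the opening at its end, in the units of the state.
- get_obs(): the state, without advancing time (a new reading comes with each control period).
- capture(name): name is "scene" or "top" or "wrist"; returns a dict with "pixels" (420x560x3 uint8, red, green, blue), "fx", "fy", "cx", "cy" (pixels), "k1" (the pictures are not rectified: a ray, as slopes to the right and down, at radius r is drawn at 1 + k1 r^2 times it, then the intrinsics apply), "rvec" (rotation vector, rad) and "tvec" (3), from world to camera coordinates, as OpenCV has them. Camera axes: x right, y down, z forward; pixel columns grow to the right and rows downward; lengths in m; the calibration is good to about 2 mm. A picture is of the moment at which its call begins. There is no depth.
- close_job(): hands the job in, once; it reports no verdict.
Trained networks look in a picture, given as the dict that the camera call returned (one of the last four; its "shot" number tells which), for a name from the list of things; names that differ only in an ending like _2 or _b are one class to them, and where a whole thing is asked for, a point or a joint stands for the part that bears it (a point fixed in the world has none). Each returns a list of dicts, best first, with "p" (0 to 1); they miss things now and then, are a little off and sometimes report something else, mostly with a low value. They report only what shows in the picture. A call takes as long as a camera call.
- recognise(target, picture): "rect" ([left, top, right, bottom] in pixels, round what is visible of it).
- place_of(target, picture): "uv" ([column, row] in pixels: a listed point, or the origin of a listed thing).
The state is a dict: "time": time; "q": joint angles; "qvel": joint speeds; "joint_efforts": joint torques, N m; "ee_pos": TCP position; "tcp_rot": TCP orientation; "contact_force": force on the tool from outside, world axes, zero at the start; "ft_torque": the same for the moment, N m; "width": finger opening in m.
Only numpy, scipy, OpenCV 4.12 (cv2) and the standard library are available. Lean on these libraries where they do the work, as an engineer would, in place of code of your own. Each camera call takes 0.05 s, during which the arm holds its last target.

TASK

A wooden ruler was left lying on the two-part plaster mould, right under the foot of the green screw press. Take the ruler out first and lay it flat on the middle of the paddle board, then tighten the red knob clockwise until the foot bears on the mould and the ratchet slips and clicks, the knob's white mark clearly past the black mark on its collar. Do not shift the mould on the press and leave the ink tin, the stamp block and the clay lump where they are.

Things in the scene. Friction and masses are not known exactly. Their poses are not given: they have to be found in the camera images.
- press: green screw press, fixed. Origin on the bench top under the mould's middle; x points back to the pillar, y left, z up. Bed x -60 to 105, 110 mm wide, 12 high; back fence x 47 to 59, 38 high; pillar x 65 to 91, 134 high; arm over the mould 26 wide, 112 to 134 high. Screw axis leans 30 degrees toward -x (operator): up along (-0.5, 0, 0.866) through (0, 0, 70 mm).
- knob_grip (a point): grip point on the screw axis, 22 mm above the lower end of the red knob; fixed to the press, axes as the press's. Knob: round, fluted, 36 mm across, 40 mm tall, white mark; below it a steel neck 16 mm across and 13 mm long, a brass collar 33 mm across with a black mark, then the boss. The knob turns in place, neither rising nor sinking.
- screw (a joint): turn of the brass collar and screw, rad: 0 = foot fully raised, grows clockwise seen from the knob end; about 0.04 N m turns it. Each rad drives the foot 12 mm down along the axis; the foot meets the bare mould at about 1.15. The knob carries the collar along until the ratchet slips. It starts at 0 to 0.1.
- knob (a joint): slip of the red knob on the brass collar, rad: 0 at the start with white and black marks in line; grows clockwise, only when the foot is blocked and the ratchet slips at its set torque of about 0.18 N m (steady drag, no spring back). The first click is at 0.2 rad.
- press_foot: steel plunger of the press, 12 mm in diameter with a ball end 16 mm in diameter; origin at the ball's centre, z up along the leaning screw axis. It starts 10 to 13 mm above the mould's top and slides as the screw turns.
- mould: two-part plaster mould, white block 90 mm (x) by 60 mm (y) by 50 mm high, loose, about 0.5 kg, standing on the press's bed with its top 62 mm over the bench; origin at the centre of its underside, axes along the press's at the start.
- ruler_mid (a point): centre (half-way up) of the wooden ruler, 18 mm wide (x), 165 mm long (y), 9 mm thick (z), about 30 g. It starts lying flat across the mould's top under the foot, both ends standing out over the mould's sides by 40 to 60 mm.
- board_mid (a point): middle of the top face of the beech paddle board's blade, 12 mm over the bench. The board is fixed; blade 104 mm wide (x) and about 200 mm long (y), short handle toward +y; z up.
- ink_tin: little round black tin, 36 mm across, 21 mm tall, loose bystander; origin at the centre of its underside.
- stamp: beech stamp block 55 by 22 by 21 mm, loose bystander; origin at the centre of its underside.
- clay_lump: brown lump of clay 73 by 68 by 45 mm, loose bystander; origin at the centre of its underside.

How it is judged:
On the way, in this order (a step that is already met when the one before it is completed fails the run):
1. the ruler lies flat on the paddle board, let go (x of ruler_mid in the frame of board_mid between -0.04 and 0.04 m and y of ruler_mid in the frame of board_mid between -0.06 and 0.06 m and z of ruler_mid in the frame of board_mid between 0 and 0.01 m and angle between the z axis of ruler_mid and the z axis of board_mid, either way round below 0.12 rad and contact force between the fingers and anything else below 0.1 N), for 0.2 s.
2. the foot bears on the mould and the knob's ratchet has slipped past its first click (value of joint knob above 0.2 rad and contact force between press_foot and mould above 1 N), for 0.1 s.
At the end, for the whole second after the job is handed in: The ruler lies flat on the paddle board, its middle within 40 mm across and 60 mm along of the blade's middle; the foot presses on the mould with at least 1 N; the knob has slipped at least 0.2 rad on its collar; the mould is within 10 mm of where it stood (all of step 2 and x of ruler_mid in the frame of board_mid between -0.04 and 0.04 m and y of ruler_mid in the frame of board_mid between -0.06 and 0.06 m and z of ruler_mid in the frame of board_mid between 0 and 0.01 m and angle between the z axis of ruler_mid and the z axis of board_mid, either way round below 0.12 rad and distance of mould from where it was at the start of the episode below 0.01 m); the robot touches nothing.
It fails at once if the knob's ratchet slips before the ruler has been taken out (value of joint knob above 0.1 rad and height (world z) of ruler_mid above 0.05 m).
It fails at once if the mould is shifted by more than 10 mm or tipped (distance of mould from where it was at the start of the episode above 0.01 m or angle between mould's own z axis and vertical above 0.15 rad).
It fails at once if a bystander (ink tin, stamp block, clay lump) is moved more than 20 mm (distance of any of ink_tin, stamp, clay_lump from where it was at the start of the episode above 0.02 m).
It also fails if it takes over 69 s, if anything falls off the work surface, if the arm or the gripper's body presses on something with over 40 N, if the wrist force passes 120 N, or if a joint passes its speed limit or range.

## Working session

There is one attempt and no reset: what is moved stays moved. The work goes in short steps, Python scripts to look and compute and a shell command to move; the robot and the scene stay as the last step left them, time stands still between calls to the robot, and variables do not carry over. Pictures are saved under pics/ and viewed, and the job is handed in when it is done.

```bash
ls; mkdir -p pics
cat > h.py <<'E'
from workcell import *
import numpy as np, cv2
def save(c,n): cv2.imwrite('pics/'+n+'.png',cv2.cvtColor(c['pixels'],cv2.COLOR_RGB2BGR))
def ray(c,uv):
    x=(uv[0]-c['cx'])/c['fx'];y=(uv[1]-c['cy'])/c['fy']
    rd=np.hypot(x,y);r=rd
    for _ in range(30): r=rd/(1+c['k1']*r*r)
    s=r/rd if rd>0 else 1
    R=cv2.Rodrigues(np.array(c['rvec'],float))[0];t=np.array(c['tvec'],float).ravel()
    return -R.T@t, R.T@np.array([x*s,y*s,1.])
def atz(c,uv,z):
    o,d=ray(c,uv);return o+d*(z-o[2])/d[2]
def proj(c,P):
    R=cv2.Rodrigues(np.array(c['rvec'],float))[0];t=np.array(c['tvec'],float).ravel()
    q=R@np.array(P,float)+t;x,y=q[0]/q[2],q[1]/q[2];f=1+c['k1']*(x*x+y*y)
    return np.array([c['fx']*x*f+c['cx'],c['fy']*y*f+c['cy']])
def tri(l):
    A=np.zeros((3,3));b=np.zeros(3)
    for c,uv in l:
        o,d=ray(c,uv);d=d/np.linalg.norm(d);M=np.eye(3)-np.outer(d,d);A+=M;b+=M@o
    return np.linalg.solve(A,b)
E
python3 - <<'E'
from h import *
np.set_printoptions(precision=4,suppress=True)
cs={}
for n in ['scene','top','wrist']:
    c=capture(n);cs[n]=c;save(c,n+'0')
    o,_=ray(c,(280,210));print(n,o)
    for t in ['press','knob_grip','press_foot','mould','ruler_mid','board_mid','ink_tin','stamp','clay_lump']:
        r=place_of(t,c)
        if r: print(n,t,[(np.round(x['uv'],1),round(x['p'],2)) for x in r[:2]])
print(get_obs())
E
```

```text
pics
scene [-0.0747 -0.4702  0.7513]
scene press [(array([170. , 244.9]), 0.76)]
scene knob_grip [(array([131.8, 196.1]), 0.65)]
scene press_foot [(array([163.1, 217.6]), 0.39)]
scene mould [(array([168.3, 236.5]), 0.95)]
scene ruler_mid [(array([164.6, 223.4]), 0.82)]
scene board_mid [(array([339.3, 297.4]), 0.93)]
scene ink_tin [(array([223.5, 294.1]), 0.55)]
scene stamp [(array([270.9, 242.6]), 0.53)]
scene clay_lump [(array([314.3, 219.7]), 0.58)]
top [0.4013 0.0084 1.381 ]
top press [(array([204., 259.]), 0.68)]
top knob_grip [(array([189.7, 272.4]), 0.73)]
top mould [(array([203.8, 253.1]), 0.76)]
top ruler_mid [(array([195.2, 251.3]), 0.74)]
top board_mid [(array([345.4, 240.8]), 0.94)]
top ink_tin [(array([274.6, 277.9]), 0.56)]
top clay_lump [(array([286.4, 172. ]), 0.58)]
wrist [0.0603 0.6013 0.3736]
{'time': 1.5, 'q': array([ 1.2586,  0.1304,  1.4882,  0.    ,  1.523 , -0.0854]), 'qvel': array([ 0.0004, -0.0003,  0.0014,  0.0003, -0.0007, -0.0004]), 'joint_efforts': array([ -0.0009, -56.9304, -50.0855,  -0.0004,   0.0013,  -0.    ]), 'ee_pos': array([0.1349, 0.5847, 0.2087]), 'tcp_rot': array([[-0.    , -0.9744,  0.2249],
       [ 0.    ,  0.2249,  0.9744],
       [-1.    ,  0.    ,  0.    ]]), 'contact_force': array([-0.0458,  0.2989,  1.2046]), 'ft_torque': array([-0.073 ,  0.0257, -0.0006]), 'width': 0.08548336866690506}
```

View pics/scene0.png

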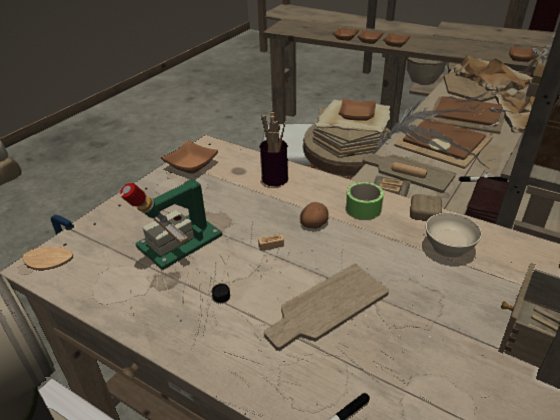

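View pics/top0.png

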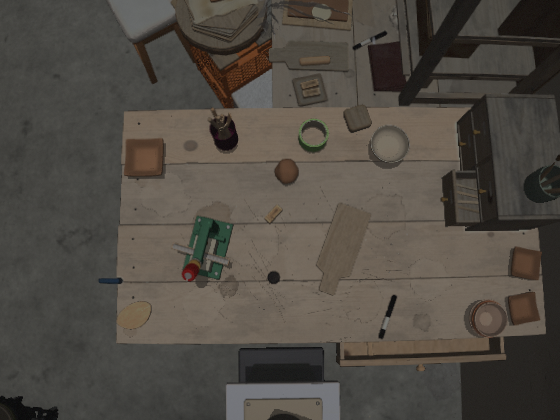

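View pics/wrist0.png

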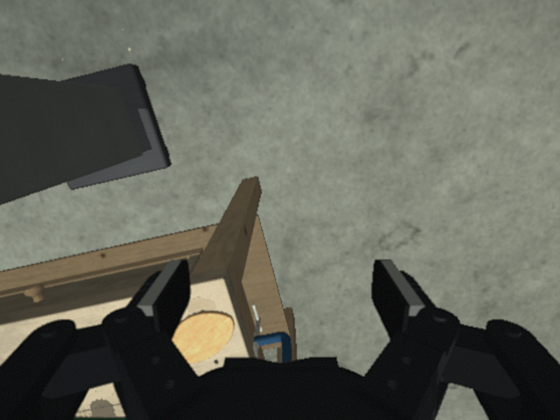

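The scene view shows the press at about (170,240), with the knob at (131,196) and the board at (340,297). The top view shows the press at (204,250), the ruler crossing it from (175,247) to (230,264), and the board at (345,240).

Run:
```python
from h import *
np.set_printoptions(precision=4,suppress=True)
s=capture('scene');t=capture('top')
def best(n,c):
    r=place_of(n,c);return r[0]['uv'] if r else None
for n,z in [('press',0),('knob_grip',None),('mould',.012),('ruler_mid',.0665),('board_mid',.012),('ink_tin',0),('stamp',0),('clay_lump',0)]:
    a,b=best(n,s),best(n,t)
    if a is not None and b is not None: print(n,'tri',tri([(s,a),(t,b)]))
    if z is not None:
        print('  s',a is not None and atz(s,a,z),'t',b is not None and atz(t,b,z))
# crops enlarged
for c,nm,(x0,y0,x1,y1) in [(t,'topc',(160,200,250,290)),(s,'scc',(105,165,240,275))]:
    im=c['pixels'][y0:y1,x0:x1];im=cv2.resize(im,None,fx=5.5 if nm=='scc' else 6.5,fy=5.5 if nm=='scc' else 6.5,interpolation=cv2.INTER_CUBIC)
    cv2.imwrite('pics/'+nm+'.png',im[:,:,::-1])
```

```text
press tri [ 0.5127  0.2217 -0.0034]
  s [0.5116 0.2169 0.    ] t [0.5107 0.2228 0.    ]
knob_grip tri [0.4583 0.2358 0.1694]
mould tri [0.5254 0.2192 0.0103]
  s [0.5223 0.2192 0.012 ] t [0.5269 0.2173 0.012 ]
ruler_mid tri [0.5187 0.2234 0.0653]
  s [0.5229 0.2166 0.0665] t [0.513  0.2286 0.0665]
board_mid tri [ 0.4187 -0.0798  0.2743]
  s [0.5059 0.2071 0.012 ] t [ 0.5525 -0.1853  0.012 ]
ink_tin tri [0.4464 0.0179 0.0053]
  s [0.4494 0.0221 0.    ] t [0.4472 0.0173 0.    ]
stamp tri [0.6202 0.0186 0.0176]
  s [0.6358 0.0313 0.    ] t [0.624  0.0176 0.    ]
clay_lump tri [ 0.7457 -0.0244  0.0213]
  s [ 0.7692 -0.0111  0.    ] t [ 0.7513 -0.0253  0.    ]
```

View pics/topc.png

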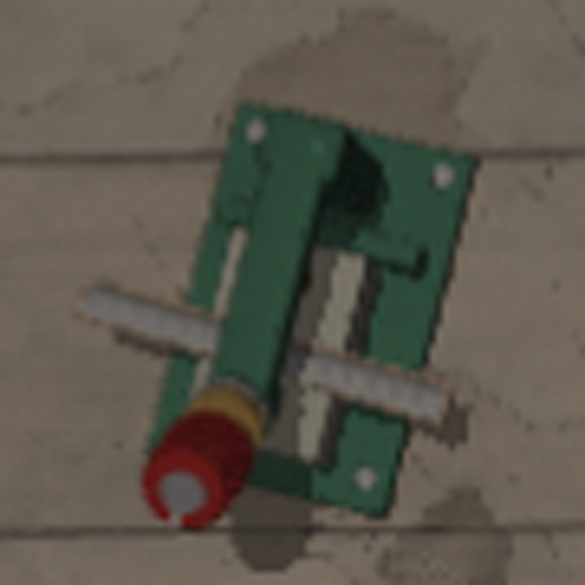

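View pics/scc.png

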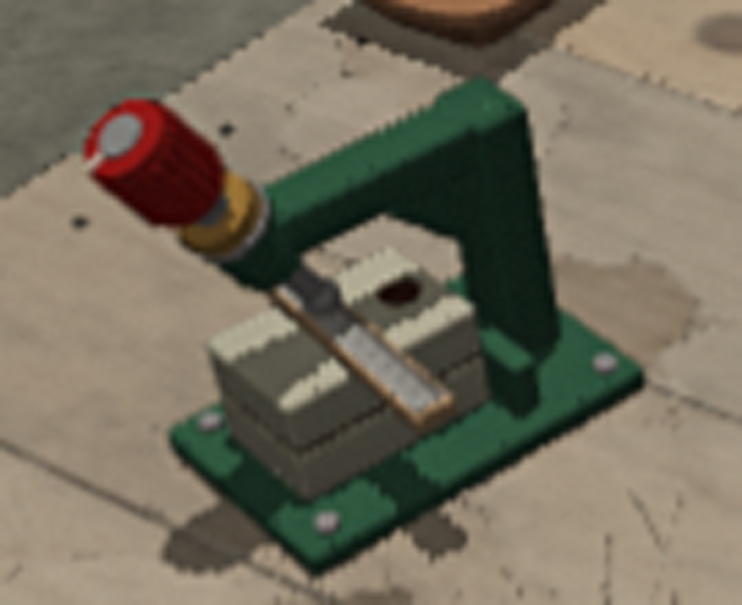

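```bash
cat > fit.py <<'E'
from h import *
from scipy.optimize import least_squares
np.set_printoptions(precision=4,suppress=True)
s=capture('scene');t=capture('top')
T=lambda u,v:np.array([u/6.5+160-.42,v/6.5+200-.42]); S=lambda u,v:np.array([u/5.5+105-.4,v/5.5+165-.4])
pts=[(t,T(240,101),(.105,.055,.012)),(t,T(477,156),(.105,-.055,.012)),(t,T(386,515),(-.06,-.055,.012)),
(s,S(316,560),(-.06,-.055,.012)),(s,S(172,434),(-.06,.055,.012)),(s,S(645,376),(.105,-.055,.012)),
(s,S(478,78),(.091,.013,.134)),(s,S(525,108),(.091,-.013,.134)) ]
def W(p,P):
    c,q=np.cos(p[2]),np.sin(p[2]);return np.array([p[0]+c*P[0]-q*P[1],p[1]+q*P[0]+c*P[1],P[2]])
f=lambda p:np.concatenate([proj(c,W(p,P))-uv for c,uv,P in pts])
r=least_squares(f,[.51,.22,-.25],loss='soft_l1');p=r.x
print(p,np.degrees(p[2]));print(f(p).reshape(-1,2))
# mould top and ruler
if __name__=='__main__':
    for nm,P in [('grip',None)]: pass
    print('ruler ends top', atz(t,T(85,298),.071),atz(t,T(445,395),.071))
    print('rul scene corners', atz(s,S(455,403),.071),atz(s,S(418,424),.071))
    for c,n in((s,'s'),(t,'t')):
        for nme in['knob_grip','board_mid','ruler_mid']:
            print(n,nme,place_of(nme,c)[0]['uv'])
    for L in np.arange(.10,.14,.01):
        X=W(p,(-.5*L,0,.07+.866*L));print(L,X,proj(s,X),proj(t,X))
    # board
    b=[atz(t,u,.012) for u in [(349,203),(370,210),(345,295-15),(320,268)]];print(b)
    a=t['pixels'][190:305,300:390];cv2.imwrite('pics/bt.png',cv2.resize(a,None,fx=5,fy=5,interpolation=2)[:,:,::-1])
    a=s['pixels'][255:355,255:400];cv2.imwrite('pics/bs.png',cv2.resize(a,None,fx=5,fy=5,interpolation=2)[:,:,::-1])
E
python3 fit.py
```

```text
[ 0.5125  0.2142 -0.242 ] -13.867175868246559
[[-0.3935  0.2401]
 [-0.2029  0.3478]
 [-0.1695  1.0931]
 [-0.0508  0.7021]
 [-1.247  -0.1071]
 [ 0.866  -1.2613]
 [ 1.829  -0.0197]
 [ 0.3406 -0.8873]]
ruler ends top [0.5346 0.2963 0.071 ] [0.4922 0.1429 0.071 ]
rul scene corners [0.4933 0.1392 0.071 ] [0.4767 0.1432 0.071 ]
s knob_grip [133.2, 194.7]
s board_mid [336.2, 296.7]
s ruler_mid [161.9, 219.8]
t knob_grip [188.9, 270.3]
t board_mid [343.5, 240.4]
t ruler_mid [202.3, 253.2]
0.1 [0.4639 0.2262 0.1566] [138.8233 199.677 ] [192.0861 269.4251]
0.11 [0.4591 0.2274 0.1653] [135.7709 197.2406] [190.9934 271.177 ]
0.12 [0.4542 0.2286 0.1739] [132.6674 194.7641] [189.8846 272.9551]
0.13 [0.4494 0.2298 0.1826] [129.5115 192.2464] [188.7593 274.76  ]
0.13999999999999999 [0.4445 0.231  0.1912] [126.3018 189.6864] [187.6173 276.5923]
[array([ 0.6585, -0.2025,  0.012 ]), array([ 0.6371, -0.2632,  0.012 ]), array([ 0.4362, -0.1832,  0.012 ]), array([ 0.4714, -0.1129,  0.012 ])]
```

View pics/bt.png

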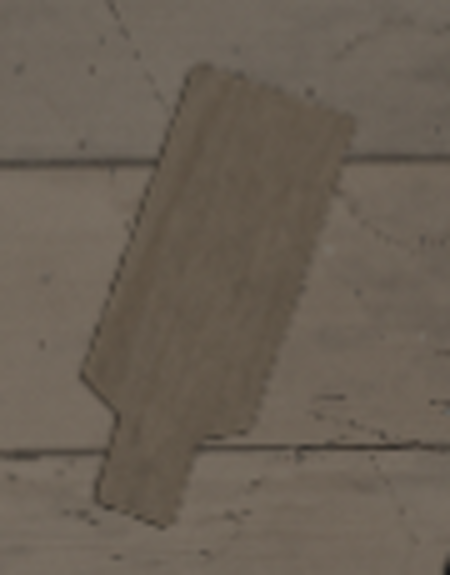

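```bash
python3 -m inch '[[-0.01,0,0,0.147,0,0],[-0.01,0,0,0.147,0,0],[-0.01,0,0,0.147,0,0],[-0.01,0,0,0.147,0,0],[-0.01,0,0,0.147,0,0],[-0.01,0,0,0.147,0,0],[-0.01,0,0,0.147,0,0],[-0.01,0,0,0.147,0,0],[-0.01,0,0,0.147,0,0],[-0.01,0,0,0.147,0,0],[-0.01,0,0,0.147,0,0]]' 0.045
cat > st.py <<'E'
from h import *
import sys
np.set_printoptions(precision=4,suppress=True)
o=get_obs();R=np.array(o['tcp_rot'])
print(o['time'],'q',o['q'],'p',o['ee_pos']);print(R);print('F',o['contact_force'],'w',o['width'])
if len(sys.argv)>3: print('tool shift to target',R.T@(np.array([float(a) for a in sys.argv[1:4]])-o['ee_pos']))
E
python3 st.py .47 .1 .20
```

```text
time: 3.9
ee_pos: [0.1349, 0.5846, 0.3191]
tcp_rot: [[-0.0, 0.275, 0.961], [-0.0, 0.961, -0.275], [-1.0, -0.0, 0.0]]
contact_force: [0.2, -0.5, 0.2]
width: 0.0452
3.9 q [ 1.2586  0.1124  1.3087 -0.      1.7205  1.5377] p [0.1349 0.5846 0.3191]
[[-0.      0.2755  0.9613]
 [-0.      0.9613 -0.2755]
 [-1.     -0.      0.    ]]
F [ 0.2206 -0.4829  0.1541] w 0.04521238338761943
tool shift to target [ 0.1191 -0.3736  0.4556]
```

```bash
python3 -m inch '[[0,-0.031,0.038,0,0,0],[0,-0.031,0.038,0,0,0],[0,-0.031,0.038,0,0,0],[0,-0.031,0.038,0,0,0],[0,-0.031,0.038,0,0,0],[0,-0.031,0.038,0,0,0],[0,-0.031,0.038,0,0,0],[0,-0.031,0.038,0,0,0],[0,-0.031,0.038,0,0,0],[0,-0.031,0.038,0,0,0],[0,-0.031,0.038,0,0,0],[0,-0.031,0.038,0,0,0]]' && python3 -m inch '[[0.03,0,0,0,0,0.13],[0.03,0,0,0,0,0.13],[0.03,0,0,0,0,0.13],[0.03,0,0,0,0,0.13],[0,0,0,0,0,0]]'; python3 st.py .47 .1 .17
python3 - <<'E'
from h import *
c=capture('wrist');save(c,'w1')
print(place_of('ruler_mid',c)[:1],recognise('ruler_mid',c)[:1])
s=capture('scene');save(s,'s1')
E
```

```text
time: 5.1
ee_pos: [0.4746, 0.1015, 0.319]
tcp_rot: [[0.001, 0.27, 0.963], [0.0, 0.963, -0.27], [-1.0, 0.0, 0.001]]
contact_force: [0.7, 0.8, 0.2]
width: 0.0447
time: 5.6
ee_pos: [0.4754, 0.1248, 0.195]
tcp_rot: [[0.126, 0.243, 0.962], [0.482, 0.832, -0.274], [-0.867, 0.498, -0.013]]
contact_force: [-1.7, -1.1, -0.6]
width: 0.0455
5.6 q [-0.2631 -0.3056  2.0182  0.5256  1.4518 -0.0525] p [0.4754 0.1248 0.195 ]
[[ 0.1258  0.2434  0.9617]
 [ 0.482   0.8323 -0.2737]
 [-0.8671  0.498  -0.0126]]
F [-1.6668 -1.0638 -0.6463] w 0.045459557495483936
tool shift to target [ 0.009  -0.0344  0.0019]
[{'uv': [287.8, 155.2], 'p': 0.66}] [{'rect': [277.6, 85.7, 298.3, 234.8], 'p': 0.88}]
```

View pics/w1.png

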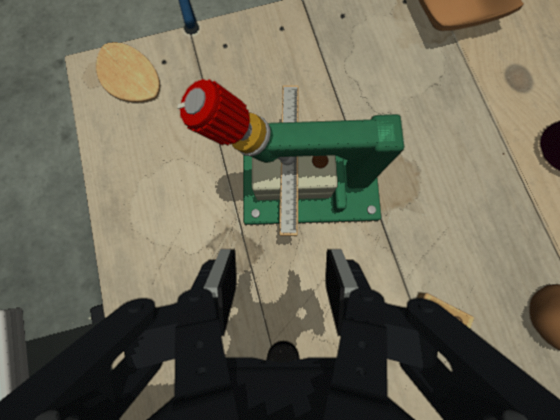

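View pics/s1.png

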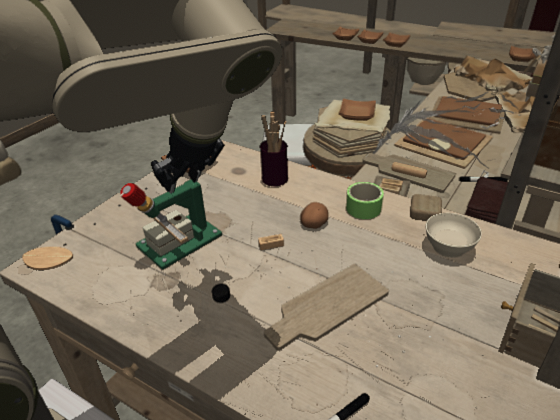

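The wrist view shows the ruler from (290,88) to (288,235), nearly lined up with the jaws at columns 235–327. The near overhang is clear.

Run:
```python
from h import *
np.set_printoptions(precision=4,suppress=True)
c=capture('wrist');t=capture('top')
a=c['pixels'][60:260,170:420];cv2.imwrite('pics/w1c.png',cv2.resize(a,None,fx=3.2,fy=2.9,interpolation=2)[:,:,::-1])
for uv in [(280.5,232),(296.5,232),(284,89),(297,89)]: print(atz(c,uv,.071))
print('bed',atz(c,(244,222),.012),atz(c,(381,221),.012))
p=[.5125,.2142,-.242]
def W(P):
    q,k=np.cos(p[2]),np.sin(p[2]);return np.array([p[0]+q*P[0]-k*P[1],p[1]+k*P[0]+q*P[1],P[2]])
print('bedfit',W((-.06,-.055,.012)),W((.105,-.055,.012)))
print(recognise('knob_grip',c)[:1],place_of('knob_grip',c)[:1],proj(c,W((-.06,0,.07+.866*.12))))
```

```text
[0.4881 0.1476 0.071 ]
[0.5038 0.1432 0.071 ]
[0.5354 0.3018 0.071 ]
[0.5495 0.2979 0.071 ]
bed [0.451  0.1782 0.012 ] [0.6115 0.1347 0.012 ]
bedfit [0.4411 0.1752 0.012 ] [0.6013 0.1356 0.012 ]
[{'rect': [270.4, 89.8, 291.3, 239.5], 'p': 0.64}] [{'uv': [207.2, 122.1], 'p': 0.6}] [207.191  121.7097]
```

View pics/w1c.png

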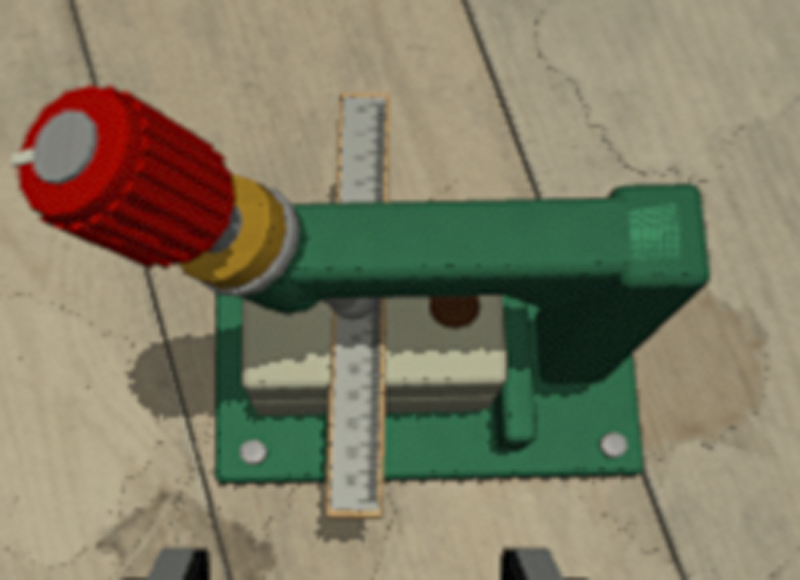

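```bash
python3 st.py .47 .1 .17
python3 - <<'E'
from h import *
np.set_printoptions(precision=4,suppress=True)
c=capture('wrist')
P=[atz(c,uv,.071) for uv in [(271.9,238),(289.5,238),(276.5,92.8),(291.5,92.8)]]
for x in P:print(x)
print('mid',sum(P)/4)
print('bed',atz(c,(237.8,225.9),.012),atz(c,(371,222.8),.012))
E
```

```text
6.0 q [-0.2549 -0.3092  2.0027  0.523   1.4531 -0.0492] p [0.4811 0.1261 0.2045]
[[ 0.136   0.2305  0.9635]
 [ 0.4772  0.8371 -0.2676]
 [-0.8682  0.4961  0.0038]]
F [ 0.2438 -0.1636 -0.6014] w 0.044883674429222614
tool shift to target [ 0.016  -0.0415 -0.0039]
[0.4776 0.1448 0.071 ]
[0.4947 0.1401 0.071 ]
[0.5252 0.3    0.071 ]
[0.5414 0.2956 0.071 ]
mid [0.5097 0.2201 0.071 ]
bed [0.4421 0.1764 0.012 ] [0.5982 0.1369 0.012 ]
```

```bash
python3 st.py .4924 .1638 .0578
```

```text
6.05 q [-0.2552 -0.309   2.0036  0.5232  1.4529 -0.0494] p [0.4808 0.1261 0.2039]
[[ 0.1354  0.2311  0.9635]
 [ 0.4775  0.8368 -0.2678]
 [-0.8681  0.4963  0.0029]]
F [-0.0376  0.044   0.2457] w 0.045117148561271046
tool shift to target [ 0.1464 -0.0383  0.0007]
```

```bash
python3 -m inch '[[0.02,-0.02,0,0,0,0],[0.02,-0.018,0,0,0,0],[0.02,0,0,0,0,0],[0.02,0,0,0,0,0],[0.02,0,0,0,0,0],[0,0,0,0,0,0],[0,0,0,0,0,0]]'; python3 st.py .4924 .1638 .0578;python3 - <<'E'
from h import *
c=capture('wrist');save(c,'w2')
E
```

```text
time: 6.75
ee_pos: [0.4844, 0.142, 0.0971]
tcp_rot: [[0.133, 0.233, 0.963], [0.479, 0.836, -0.268], [-0.868, 0.497, -0.0]]
contact_force: [-0.4, -0.0, 1.1]
width: 0.0452
6.75 q [-0.2178 -0.1817  2.1029  0.5516  1.242  -0.1341] p [0.4844 0.142  0.0971]
[[ 0.1332  0.2329  0.9633]
 [ 0.4785  0.8361 -0.2683]
 [-0.8679  0.4967 -0.0001]]
F [-0.4101 -0.0035  1.0826] w 0.045167836531599906
tool shift to target [0.0456 0.0005 0.0019]
```

View pics/w2.png

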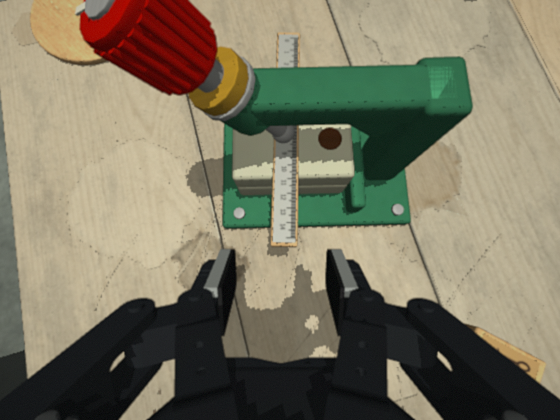

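The ruler end at (284,246) is centred between the jaws, so I'll advance and grip.

```bash
python3 -m inch '[[0.015,0,0.001,0,0,0],[0.015,0,0.001,0,0,0],[0.015,0,0,0,0,0],[0,0,0,0,0,0],[0,0,0,0,0,0]]'; python3 st.py .4924 .1638 .0578;python3 - <<'E'
from h import *
c=capture('wrist');save(c,'w3')
c=capture('scene');im=c['pixels'][130:290,90:260];cv2.imwrite('pics/s3.png',cv2.resize(im,None,fx=4,fy=3.7,interpolation=2)[:,:,::-1])
E
```

```text
time: 7.3
ee_pos: [0.4929, 0.1624, 0.0586]
tcp_rot: [[0.135, 0.233, 0.963], [0.478, 0.836, -0.269], [-0.868, 0.497, 0.001]]
contact_force: [0.3, -0.2, -0.0]
width: 0.0449
7.3 q [-0.1682 -0.0994  2.1085  0.5745  1.1418 -0.1427] p [0.4929 0.1624 0.0586]
[[ 0.1347  0.2333  0.963 ]
 [ 0.4784  0.8358 -0.2694]
 [-0.8678  0.497   0.001 ]]
F [ 0.2507 -0.2202 -0.0468] w 0.04485477759338645
tool shift to target [ 0.0013  0.0007 -0.0009]
```

View pics/w3.png

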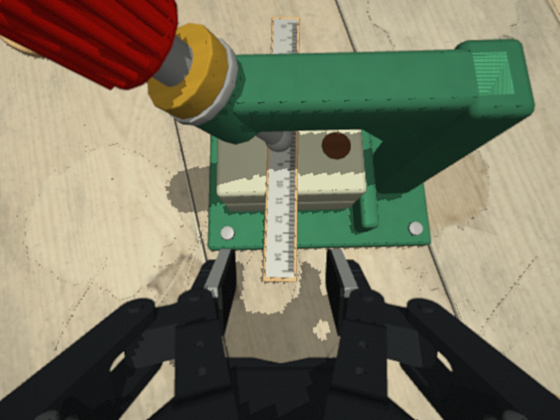

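View pics/s3.png

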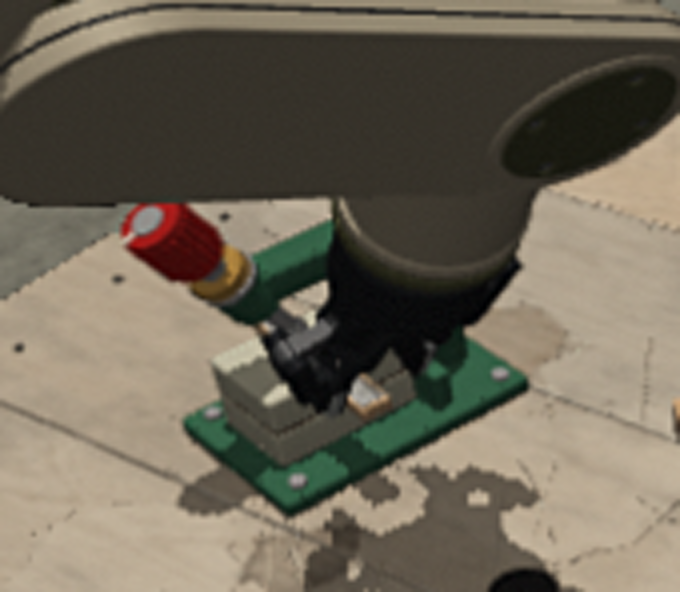

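```bash
python3 -m inch '[[0,0,0,0,0,0],[0,0,0,0,0,0],[0,0,0,0,0,0],[0,0,0,0,0,0],[0,0,0,0,0,0],[0,0,0,0,0,0],[0,0,0,0,0,0]]' 0.01; python3 st.py;python3 - <<'E'
from h import *
c=capture('wrist');save(c,'w4')
E
```

```text
time: 8.1
ee_pos: [0.4923, 0.1627, 0.0574]
tcp_rot: [[0.134, 0.234, 0.963], [0.478, 0.836, -0.27], [-0.868, 0.497, -0.0]]
contact_force: [0.5, -0.3, 0.1]
width: 0.0099
8.1 q [-0.1677 -0.0982  2.1097  0.5749  1.1403 -0.1429] p [0.4923 0.1627 0.0574]
[[ 0.1338  0.234   0.963 ]
 [ 0.4785  0.8357 -0.2696]
 [-0.8678  0.4968 -0.0001]]
F [ 0.4714 -0.2704  0.1237] w 0.00989175993134001
```

View pics/w4.png

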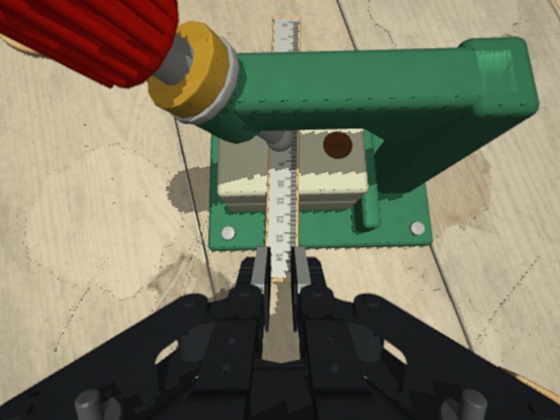

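Run:
```python
from h import *
np.set_printoptions(precision=4,suppress=True)
c=capture('wrist');o=get_obs();R=np.array(o['tcp_rot']);p=np.array(o['ee_pos'])
for d in (0,-.01,-.019,-.03): print(d,proj(c,p+R[:,0]*d))
print('end',proj(c,(.486,.1425,.071)),[atz(c,u,.071) for u in((269,282),(296,282),(275,18),(300,18))], [atz(c,u,.012) for u in ((209,250),(433,245))])
im=c['pixels'][210:330,210:350];cv2.imwrite('pics/w4c.png',cv2.resize(im,None,fx=5,fy=5,interpolation=2)[:,:,::-1])
s=capture('scene');im=s['pixels'][180:270,120:220];cv2.imwrite('pics/s4.png',cv2.resize(im,None,fx=6,fy=6,interpolation=2)[:,:,::-1])
```

```text
0 [280.8699 243.0437]
-0.01 [280.8913 250.7109]
-0.019 [280.9127 258.3855]
-0.03 [280.9421 268.9509]
end [279.6805 281.5556] [array([0.4806, 0.1438, 0.071 ]), array([0.4941, 0.14  , 0.071 ]), array([0.5267, 0.2985, 0.071 ]), array([0.5418, 0.2942, 0.071 ])] [array([0.4424, 0.1759, 0.012 ]), array([0.5986, 0.1358, 0.012 ])]
```

View pics/w4c.png

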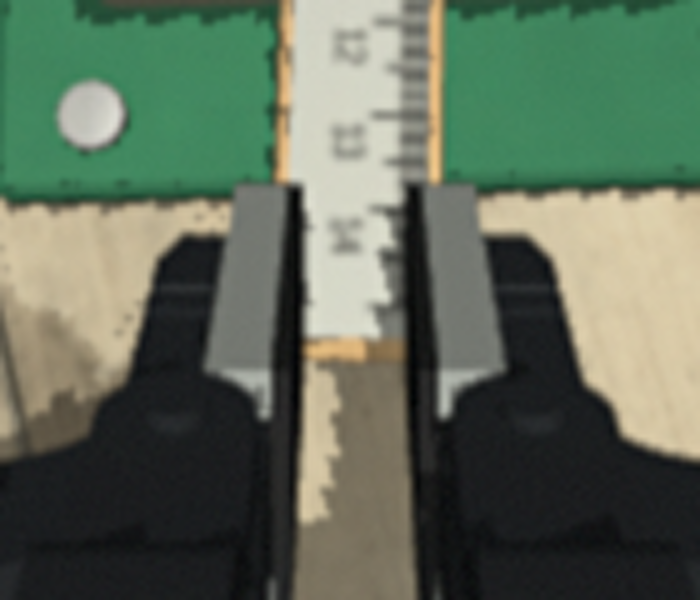

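View pics/s4.png

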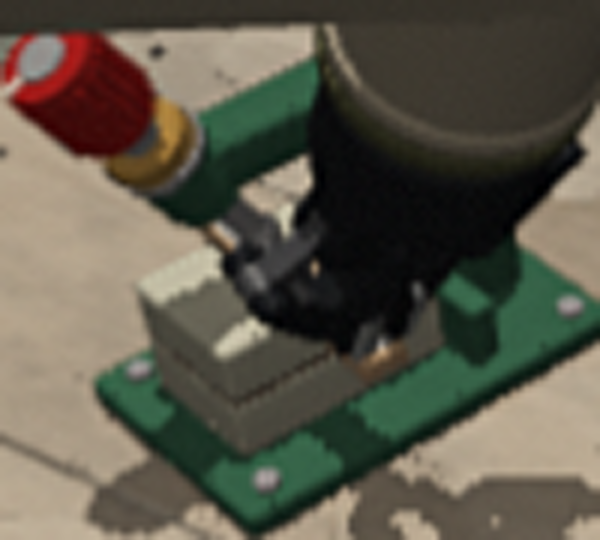

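Run:
```python
from h import *
np.set_printoptions(precision=4,suppress=True)
c=capture('wrist');o=get_obs();R=np.array(o['tcp_rot']);p=np.array(o['ee_pos'])
print(c['fx'],c['fy'],c['k1'])
for d in (0,-.01,-.019,-.03,.02,.04):
  print(d,proj(c,p+R[:,0]*d-R[:,2]*.005),proj(c,p+R[:,0]*d+R[:,2]*.005))
Rc=cv2.Rodrigues(np.array(c['rvec']))[0];C=-Rc.T@np.array(c['tvec']).ravel()
print('cam pos in tool',R.T@(C-p),'axis in tool',R.T@Rc[2],'depth tcp',Rc[2]@(p-C))
for q in [(.486,.1425,.071),(.510,.220,.071)]: print(Rc[2]@(np.array(q)-C), R.T@(np.array(q)-p))
```

```text
311.62899156933815 311.62899156933815 0.013264603746746997
0 [272.1589 243.0339] [289.4534 243.0156]
-0.01 [271.694  250.7006] [289.957  250.6815]
-0.019 [271.2286 258.3746] [290.4613 258.3547]
-0.03 [270.5877 268.9392] [291.1556 268.918 ]
0.02 [272.9546 229.907 ] [288.5913 229.8903]
0.04 [273.6109 219.0771] [287.8803 219.0618]
cam pos in tool [-0.1652  0.0756 -0.0001] axis in tool [ 0.9542 -0.2991 -0.0003] depth tcp 0.18022917957851772
0.1624542525711921 [-0.0223 -0.0117 -0.0006]
0.17985731080572043 [0.018  0.0587 0.0016]
```

Closing reached 9.9 mm with no resistance. In the picture the pads overlap the ruler's edges, so the pads are still above the ruler and the real tips sit farther back than I assumed. I'll open, go lower and retry.

```bash
python3 -m inch '[[0,0,0,0,0,0],[0,0,0,0,0,0],[0,0,0,0,0,0],[0.009,-0.006,0,0,0,0],[0.009,-0.006,0,0,0,0],[0,0,0,0,0,0],[0,0,0,0,0,0]]' 0.04;  python3 -m inch '[[0,0,0,0,0,0],[0,0,0,0,0,0],[0,0,0,0,0,0],[0,0,0,0,0,0],[0,0,0,0,0,0]]' 0.01; python3 st.py;python3 - <<'E'
from h import *
c=capture('wrist');save(c,'w5')
E
```

```text
time: 9.0
ee_pos: [0.4912, 0.1614, 0.035]
tcp_rot: [[0.132, 0.235, 0.963], [0.479, 0.835, -0.27], [-0.868, 0.497, -0.002]]
contact_force: [0.8, -0.5, -0.8]
width: 0.04
time: 9.5
ee_pos: [0.4922, 0.1613, 0.0362]
tcp_rot: [[0.135, 0.234, 0.963], [0.478, 0.836, -0.27], [-0.868, 0.497, 0.001]]
contact_force: [0.6, 0.3, 0.7]
width: 0.0159
9.5 q [-0.171  -0.0594  2.1189  0.5876  1.1012 -0.1754] p [0.4922 0.1613 0.0362]
[[ 0.1345  0.2337  0.963 ]
 [ 0.4784  0.8357 -0.2696]
 [-0.8678  0.497   0.0006]]
F [0.6082 0.2977 0.7427] w 0.015880556896616233
```

View pics/w5.png

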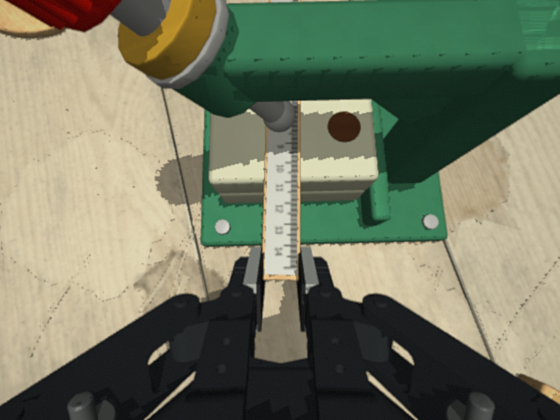

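```bash
python3 -m inch '[[0,0,0,0,0,0],[0,0,0,0,0,0],[0,0,0,0,0,0]]'
python3 - <<'E'
from h import *
c=capture('wrist');save(c,'w6')
im=c['pixels'][200:320,210:350];cv2.imwrite('pics/w6c.png',cv2.resize(im,None,fx=5,fy=5,interpolation=2)[:,:,::-1])
E
```

```text
time: 9.85
ee_pos: [0.4922, 0.1613, 0.036]
tcp_rot: [[0.134, 0.234, 0.963], [0.478, 0.836, -0.27], [-0.868, 0.497, 0.0]]
contact_force: [0.5, -1.2, 1.7]
width: 0.0158
```

View pics/w6c.png

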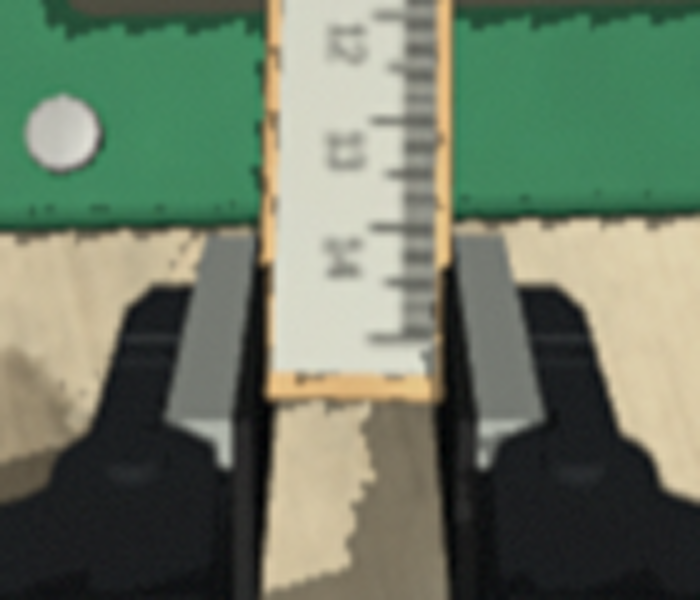

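Gripped now: the width holds at 15.8 mm and the pads sit on both edges of the ruler. The hold is short, though, so I'll re-grip 8 mm further in.

```bash
python3 -m inch '[[0,0,0,0,0,0],[0,0,0,0,0,0],[0.004,0.007,0,0,0,0],[0.001,0.001,0,0,0,0],[0,0,0,0,0,0]]' 0.03;  python3 -m inch '[[0,0,0,0,0,0],[0,0,0,0,0,0],[0,0,0,0,0,0],[0,0,0,0,0,0],[0,0,0,0,0,0],[0,0,0,0,0,0]]' 0.01
python3 - <<'E'
from h import *
c=capture('wrist');save(c,'w7')
im=c['pixels'][200:320,210:350];cv2.imwrite('pics/w7c.png',cv2.resize(im,None,fx=5,fy=5,interpolation=2)[:,:,::-1])
E
```

```text
time: 10.4
ee_pos: [0.4943, 0.1709, 0.0354]
tcp_rot: [[0.133, 0.233, 0.963], [0.479, 0.836, -0.269], [-0.868, 0.497, -0.0]]
contact_force: [0.3, 0.4, 0.4]
width: 0.0301
time: 11.0
ee_pos: [0.4945, 0.1703, 0.0356]
tcp_rot: [[0.134, 0.234, 0.963], [0.478, 0.836, -0.27], [-0.868, 0.497, 0.0]]
contact_force: [-0.6, 0.0, 1.8]
width: 0.0164
```

View pics/w7c.png

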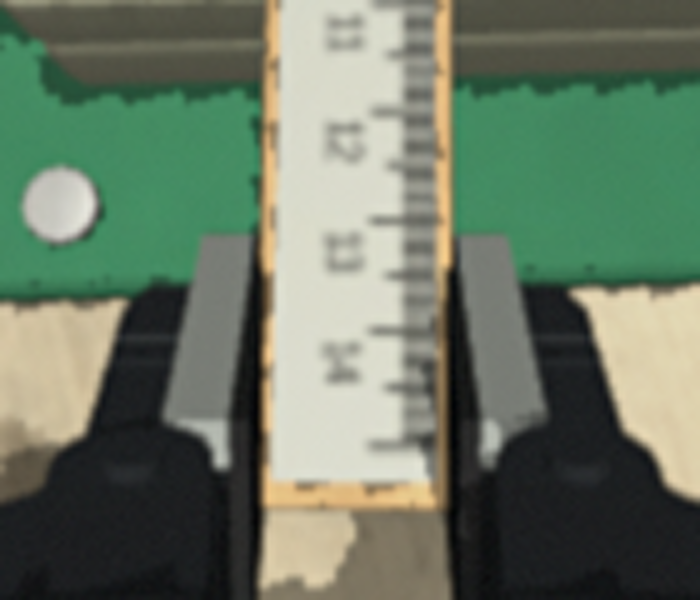

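```bash
python3 -m inch '[[-0.005,-0.0087,0,0,0,0],[-0.01,-0.0174,0,0,0,0],[-0.01,-0.0174,0,0,0,0]]'
python3 - <<'E'
from h import *
c=capture('wrist');save(c,'w8')
E
```

```text
time: 11.35
ee_pos: [0.4805, 0.1213, 0.0356]
tcp_rot: [[0.134, 0.233, 0.963], [0.478, 0.836, -0.269], [-0.868, 0.497, 0.0]]
contact_force: [-0.2, 0.8, -0.3]
width: 0.0162
```

View pics/w8.png

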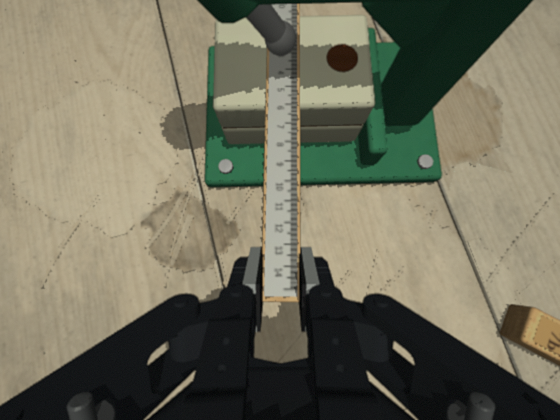

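The ruler is following smoothly, still flat under the foot.

```bash
python3 -m inch '[[-0.01,-0.0174,0,0,0,0],[-0.01,-0.0174,0,0,0,0],[-0.01,-0.0174,0,0,0,0],[-0.01,-0.0174,0,0,0,0],[0,0,0,0,0,0]]'
python3 - <<'E'
from h import *
c=capture('wrist');save(c,'w9')
s=capture('scene');save(s,'s9')
E
python3 st.py
```

```text
time: 11.9
ee_pos: [0.4592, 0.0426, 0.0356]
tcp_rot: [[0.135, 0.236, 0.962], [0.477, 0.836, -0.272], [-0.868, 0.496, 0.0]]
contact_force: [0.0, -0.3, -0.5]
width: 0.0169
12.0 q [-0.4524 -0.0868  2.1457  0.5445  1.2353 -0.4009] p [0.4594 0.0443 0.0357]
[[ 0.1347  0.2354  0.9625]
 [ 0.4784  0.8352 -0.2712]
 [-0.8678  0.497  -0.0001]]
F [ 0.3456  0.4171 -1.3383] w 0.016103742375233404
```

View pics/w9.png

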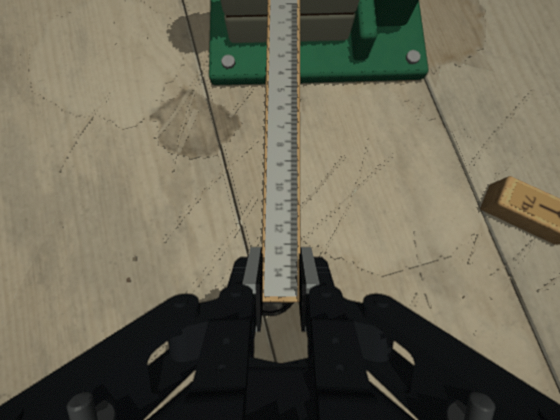

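View pics/s9.png

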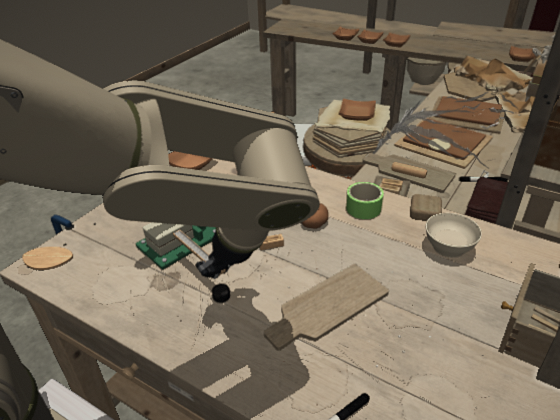

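The far end of the ruler is now clear of the foot. I'll lift it and carry it to the board.

```bash
python3 -m inch '[[-0.03,0.017,0,0,0,0],[-0.03,0.017,0,0,0,0],[-0.018,-0.0315,0.0215,0,0,0],[-0.018,-0.0315,0.0215,0,0,0],[-0.018,-0.0315,0.0215,0,0,0],[-0.018,-0.0315,0.0215,0,0,0],[-0.018,-0.0315,0.0215,0,0,0],[-0.018,-0.0315,0.0215,0,0,0],[-0.018,-0.0315,0.0215,0,0,0],[0,0,0,0,0,0],[0,0,0,0,0,0],[0,0,0,0,0,0]]'
python3 - <<'E'
from h import *
np.set_printoptions(precision=4,suppress=True)
c=capture('wrist');save(c,'w10')
s=capture('scene');save(s,'s10')
t=capture('top')
for k in (c,s,t):
  for n in('ruler_mid','board_mid'): print(n,place_of(n,k)[:1])
E
python3 st.py
```

```text
time: 13.2
ee_pos: [0.5356, -0.2391, 0.1042]
tcp_rot: [[0.133, 0.233, 0.963], [0.48, 0.835, -0.269], [-0.867, 0.498, -0.001]]
contact_force: [0.2, -0.3, -1.2]
width: 0.0167
ruler_mid [{'uv': [281.5, 134.0], 'p': 0.74}]
board_mid []
ruler_mid [{'uv': [342.5, 251.5], 'p': 0.62}]
board_mid [{'uv': [336.8, 298.1], 'p': 0.7}]
ruler_mid [{'uv': [352.2, 233.9], 'p': 0.81}]
board_mid [{'uv': [342.0, 241.7], 'p': 0.83}]
13.65 q [-0.8011  0.365   1.5049  0.4436  1.5542 -0.6001] p [ 0.5358 -0.2404  0.1048]
[[ 0.1341  0.2336  0.963 ]
 [ 0.4783  0.8359 -0.2694]
 [-0.8679  0.4967  0.0003]]
F [-0.9101  0.9586  0.1469] w 0.01615967556488568
```

View pics/w10.png

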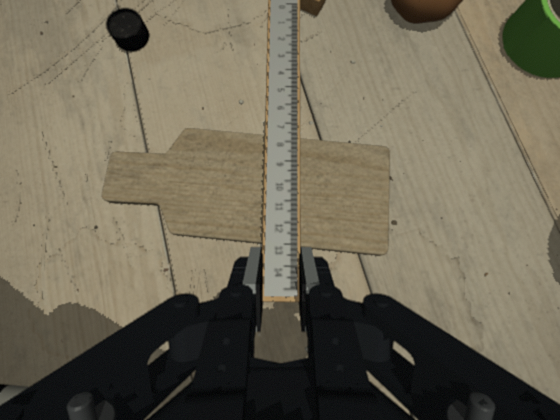

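View pics/s10.png

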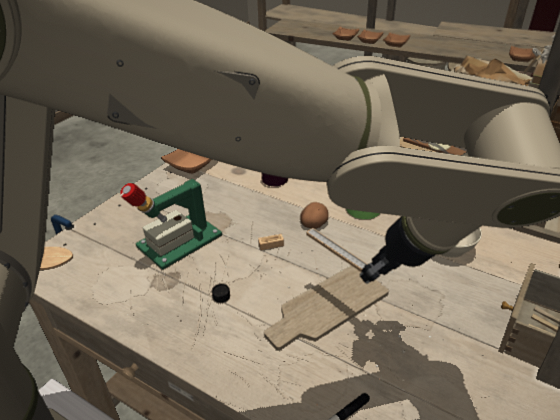

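The ruler is held level above the board: blade corners at (185,130), (390,150), (387,253) and (172,235).

Run:
```python
from h import *
np.set_printoptions(precision=4,suppress=True)
c=capture('wrist')
P=[atz(c,u,.012) for u in((185,130),(390,150),(387,253),(170,235))]
print(P);m=sum(P)/4;print('board mid wrist',m)
# far end of ruler at z .14
for uv in [(266,290),(297,290)]: print(atz(c,uv,.139))
v=P[1]-P[2];print(np.degrees(np.arctan2(v[1],v[0])),np.linalg.norm(v), np.linalg.norm(P[0]-P[1]))
a=np.array([.5513,-.1907,.012]);vx=v/np.linalg.norm(v);print('ruler off',(a-m)@vx,(a-m)@np.array([-vx[1],vx[0],0]))
```

```text
[array([ 0.4796, -0.1052,  0.012 ]), array([ 0.6595, -0.1766,  0.012 ]), array([ 0.6244, -0.2655,  0.012 ]), array([ 0.4463, -0.1992,  0.012 ])]
board mid wrist [ 0.5525 -0.1866  0.012 ]
[ 0.5227 -0.262   0.139 ]
[ 0.5362 -0.2658  0.139 ]
68.46900211579737 0.0955322693106339 0.19353455445730552
ruler off -0.0042078052504988615 -0.00040249636969178236
```

```bash
python3 -m inch '[[-0.0025,-0.0043,0,0,0,0],[0.0217,-0.0124,0,0,0,0],[0.0217,-0.0124,0,0,0,0],[0.0217,-0.0124,0,0,0,0],[0.0174,-0.01,0,0,0,0],[0,0,0,0,0,0],[0,0,0,0,0,0]]';  python3 st.py
python3 - <<'E'
from h import *
c=capture('wrist');save(c,'w11')
s=capture('scene');im=s['pixels'][200:360,260:430];cv2.imwrite('pics/s11.png',cv2.resize(im,None,fx=4,fy=3.7,interpolation=2)[:,:,::-1])
E
```

```text
time: 14.4
ee_pos: [0.5343, -0.2454, 0.0096]
tcp_rot: [[0.134, 0.234, 0.963], [0.479, 0.835, -0.27], [-0.867, 0.497, -0.001]]
contact_force: [1.3, -0.6, -0.6]
width: 0.0165
14.4 q [-0.8083  0.4922  1.5318  0.4474  1.4188 -0.6719] p [ 0.5343 -0.2454  0.0096]
[[ 0.1337  0.2343  0.9629]
 [ 0.4791  0.8352 -0.2698]
 [-0.8675  0.4974 -0.0006]]
F [ 1.2788 -0.6182 -0.585 ] w 0.016520152085969426
```

View pics/w11.png

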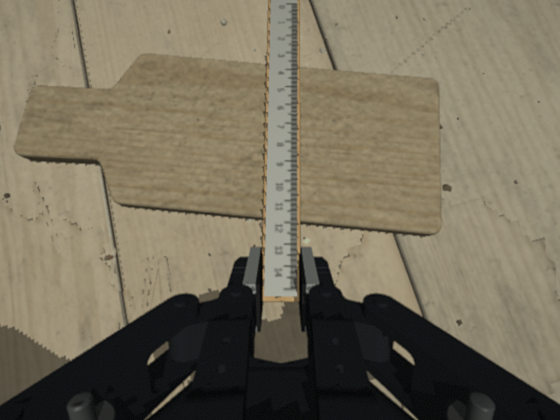

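View pics/s11.png

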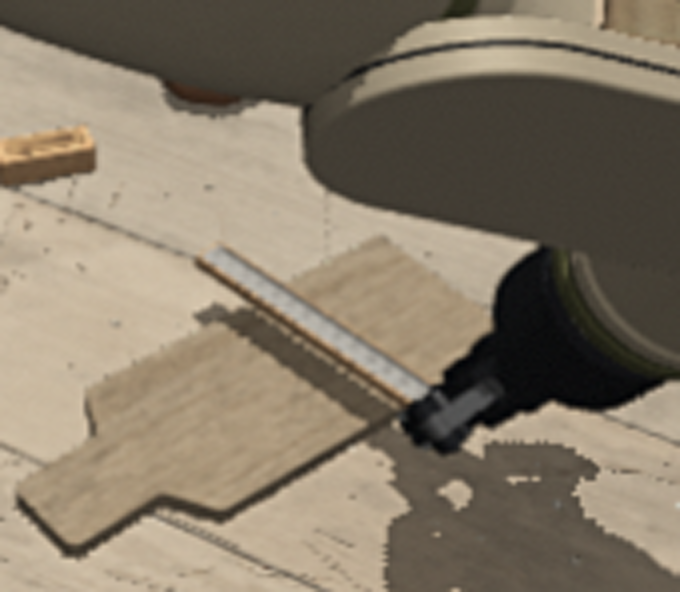

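```bash
python3 -m inch '[[0.0087,-0.005,0,0,0,0],[0.0087,-0.005,0,0,0,0],[0,0,0,0,0,0]]'; python3 -m inch '[[0.0017,-0.001,0,0,0,0],[0,0,0,0,0,0]]';python3 - <<'E'
from h import *
c=capture('wrist');save(c,'w12')
s=capture('scene');im=s['pixels'][230:350,270:420];cv2.imwrite('pics/s12.png',cv2.resize(im,None,fx=5,fy=5,interpolation=2)[:,:,::-1])
E
```

```text
time: 14.8
ee_pos: [0.5334, -0.2446, -0.0123]
tcp_rot: [[0.132, 0.235, 0.963], [0.48, 0.835, -0.269], [-0.867, 0.498, -0.002]]
contact_force: [0.1, -0.3, -0.9]
width: 0.0165
time: 15.0
ee_pos: [0.5343, -0.2454, -0.0128]
tcp_rot: [[0.134, 0.234, 0.963], [0.479, 0.836, -0.27], [-0.868, 0.497, -0.0]]
contact_force: [0.7, 0.3, -0.5]
width: 0.0165
```

View pics/w12.png

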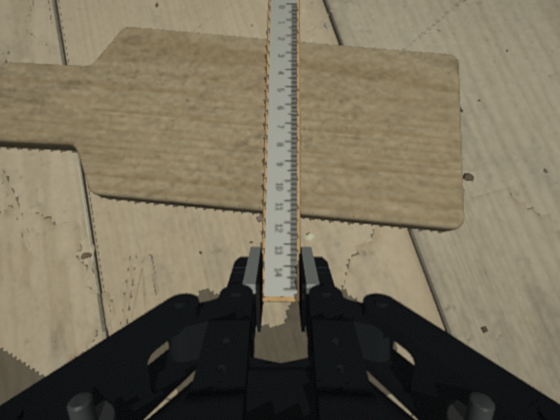

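View pics/s12.png

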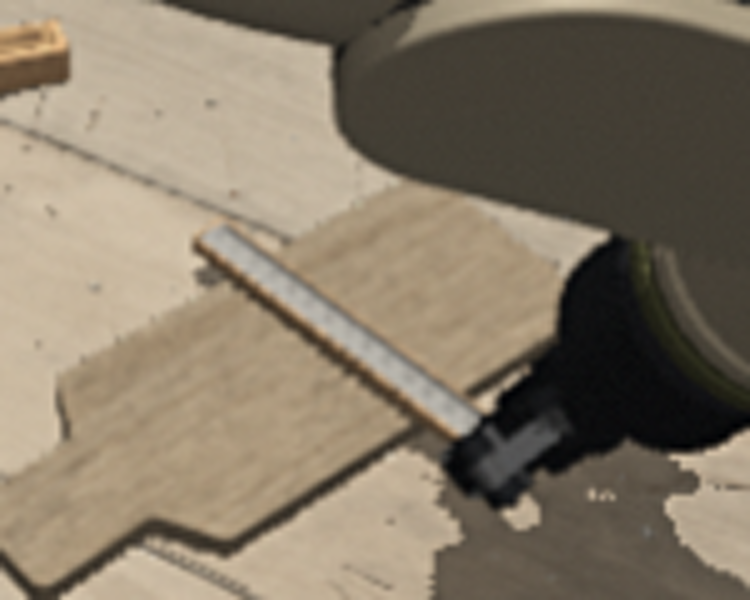

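```bash
python3 -m inch '[[0.001,-0.0006,0,0,0,0],[0,0,0,0,0,0]]'; python3 -m inch '[[0.001,-0.0006,0,0,0,0],[0,0,0,0,0,0]]'
```

```text
time: 15.3
ee_pos: [0.5344, -0.2456, -0.0136]
tcp_rot: [[0.134, 0.234, 0.963], [0.478, 0.836, -0.27], [-0.868, 0.497, 0.0]]
contact_force: [-0.4, 0.3, -0.6]
width: 0.0163
time: 15.5
ee_pos: [0.5345, -0.2457, -0.0145]
tcp_rot: [[0.134, 0.234, 0.963], [0.478, 0.836, -0.27], [-0.868, 0.497, 0.0]]
contact_force: [-0.8, -0.7, 2.9]
width: 0.0166
```

A contact force of about 3 N just appeared at the predicted height, so I'll release and back away.

```bash
python3 -m inch '[[0,0,0,0,0,0],[0,0,0,0,0,0],[0,0,0,0,0,0],[-0.01,0,0,0,0,0],[-0.03,0,0,0,0,0],[-0.04,0,0,0,0,0],[-0.04,0,0,0,0,0],[0,0,0,0,0,0],[0,0,0,0,0,0]]' 0.04
python3 - <<'E'
from h import *
np.set_printoptions(precision=4,suppress=True)
c=capture('wrist');save(c,'w13');t=capture('top')
print(place_of('ruler_mid',c)[:1],place_of('ruler_mid',t)[:1],place_of('board_mid',c)[:1])
for k in (c,t):
  r=place_of('ruler_mid',k)
  if r: print(atz(k,r[0]['uv'],.0165))
s=capture('scene');save(s,'s13')
E
```

```text
time: 16.4
ee_pos: [0.5188, -0.3046, 0.0909]
tcp_rot: [[0.136, 0.234, 0.963], [0.476, 0.837, -0.271], [-0.869, 0.495, 0.003]]
contact_force: [-0.1, 0.4, -0.9]
width: 0.0401
[{'uv': [278.6, 120.7], 'p': 0.97}] [{'uv': [347.1, 238.7], 'p': 0.7}] [{'uv': [280.4, 115.5], 'p': 0.94}]
[ 0.5484 -0.1934  0.0165]
[ 0.5537 -0.1925  0.0165]
```

View pics/w13.png

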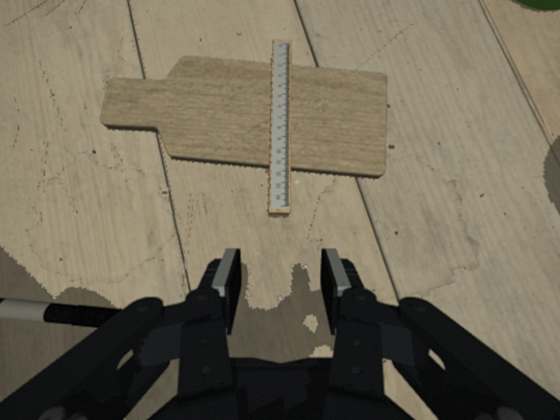

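View pics/s13.png

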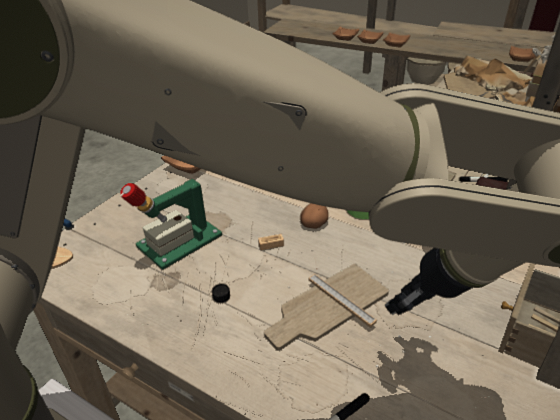

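The ruler lies flat across the blade in the wrist view ((282,40)–(279,213)), about 6 mm off the board's middle. The jaws are clear. Next I'll work out the moves to the knob.

```bash
cat > knob.py <<'E'
from h import *
from scipy.spatial.transform import Rotation as Ro
import sys
np.set_printoptions(precision=4,suppress=True)
yaw=-.242;c,s=np.cos(yaw),np.sin(yaw)
x=np.array([.5*c,.5*s,-.866]);x/=np.linalg.norm(x)
z=np.array([.866*c,.866*s,.5]);z/=np.linalg.norm(z)
R0=np.stack([x,np.cross(z,x),z],1)
roll=float(sys.argv[1]);RT=R0@Ro.from_rotvec([roll,0,0]).as_matrix()
G=np.array([.4542,.2286,.1739])
o=get_obs();R=np.array(o['tcp_rot']);p=np.array(o['ee_pos'])
print('t',o['time'],'q',o['q'],'p',p,'w',o['width'])
print('rotvec in tool',Ro.from_matrix(R.T@RT).as_rotvec())
for n in sys.argv[2:]:
    if ',' in n: T=np.array(eval(n))
    else: T=G+x*float(n)
    print(n,T,'tool shift now',R.T@(T-p),'in target tool',RT.T@(T-p))
E
python3 knob.py -1.2 .45,0,.36 -.066
```

```text
t 16.8 q [-0.8838  0.4593  1.4157  0.4191  1.5844 -0.6732] p [ 0.518  -0.3022  0.0884] w 0.03998648832295328
rotvec in tool [-1.3111 -0.1445 -0.7533]
.45,0,.36 [0.45 0.   0.36] tool shift now [-0.0997  0.3716 -0.1472] in target tool [-0.3044  0.0856  0.264 ]
-.066 [0.4222 0.2365 0.2311] tool shift now [ 0.1219  0.4984 -0.2375] in target tool [-0.2346  0.294   0.4222]
```

```bash
python3 -m inch '[[-0.02,0.0372,-0.0147,0,0,0],[-0.02,0.0372,-0.0147,0,0,0],[-0.01,0.0372,-0.0147,0,0,0],[-0.01,0.0372,-0.0147,0,0,0],[-0.01,0.0372,-0.0147,0,0,0],[-0.01,0.0372,-0.0147,0,0,0],[-0.01,0.0372,-0.0147,0,0,0],[-0.01,0.0372,-0.0147,0,0,0],[0,0.0372,-0.0147,0,0,0],[0,0.0372,-0.0147,0,0,0]]' 0.085 && python3 -m inch '[[0,0,0,-0.119,-0.013,-0.0685],[0,0,0,-0.119,-0.013,-0.0685],[0,0,0,-0.119,-0.013,-0.0685],[0,0,0,-0.119,-0.013,-0.0685],[0,0,0,-0.119,-0.013,-0.0685],[0,0,0,-0.119,-0.013,-0.0685],[0,0,0,-0.119,-0.013,-0.0685],[0,0,0,-0.119,-0.013,-0.0685],[0,0,0,-0.119,-0.013,-0.0685],[0,0,0,-0.119,-0.013,-0.0685],[0,0,0,-0.119,-0.013,-0.0685],[0,0,0,0,0,0]]'; python3 knob.py -1.2 -.066
```

```text
time: 17.8
ee_pos: [0.4499, 0.001, 0.3619]
tcp_rot: [[0.135, 0.234, 0.963], [0.478, 0.836, -0.27], [-0.868, 0.497, 0.001]]
contact_force: [0.5, 0.6, 0.2]
width: 0.085
time: 19.0
ee_pos: [0.4496, 0.0008, 0.3602]
tcp_rot: [[0.486, -0.698, 0.527], [-0.121, 0.543, 0.831], [-0.865, -0.468, 0.179]]
contact_force: [-0.3, 1.2, 0.1]
width: 0.0852
t 19.0 q [-0.0129 -0.8582  2.0713 -0.1168  1.4166 -0.9856] p [0.4496 0.0008 0.3602] w 0.08516561031903364
rotvec in tool [ 0.0028 -0.0009  0.0015]
-.066 [0.4222 0.2365 0.2311] tool shift now [0.0698 0.2075 0.1583] in target tool [0.0703 0.2078 0.1577]
```

```bash
python3 -m inch '[[0.0087,0.026,0.0198,0,0,0],[0.0087,0.026,0.0198,0,0,0],[0.0087,0.026,0.0198,0,0,0],[0.0087,0.026,0.0198,0,0,0],[0.0087,0.026,0.0198,0,0,0],[0.0087,0.026,0.0198,0,0,0],[0.0087,0.026,0.0198,0,0,0],[0.0087,0.026,0.0198,0,0,0],[0,0,0,0,0,0],[0,0,0,0,0,0],[0,0,0,0,0,0]]'; python3 knob.py -1.2 -.066
python3 - <<'E'
from h import *
from knob import G,x
c=capture('wrist');save(c,'w14')
print(place_of('knob_grip',c)[:1],recognise('knob_grip',c)[:1],proj(c,G),'top centre',proj(c,G-x*.018),'neck',proj(c,G+x*.022))
s=capture('scene');save(s,'s14')
E
```

```text
time: 20.1
ee_pos: [0.4238, 0.2356, 0.2327]
tcp_rot: [[0.484, -0.695, 0.532], [-0.122, 0.548, 0.827], [-0.866, -0.466, 0.18]]
contact_force: [0.4, 0.1, 0.7]
width: 0.085
t 20.1 q [ 0.7362 -0.5333  2.115  -0.4491  1.2805 -0.1484] p [0.4238 0.2356 0.2327] w 0.0850001957358721
rotvec in tool [-0.0034 -0.0028  0.0007]
-.066 [0.4222 0.2365 0.2311] tool shift now [ 0.0005  0.0024 -0.0004] in target tool [ 0.0005  0.0024 -0.0004]Traceback (most recent call last):
  File "<stdin>", line 2, in <module>
  File "knob.py", line 9, in <module>
    roll=float(sys.argv[1]);RT=R0@Ro.from_rotvec([roll,0,0]).as_matrix()
               ~~~~~~~~^^^
IndexError: list index out of range
```

```bash
sed -i 's/^roll=float(sys.argv\[1\])/roll=float((sys.argv+["-1.2"])[1] if len(sys.argv)>1 else -1.2)/' knob.py
cat > chk.py <<'E'
from knob import *
n=sys.argv[2]
c=capture('wrist');save(c,'w'+n)
print(place_of('knob_grip',c)[:1],recognise('knob_grip',c)[:1],proj(c,G),'top centre',proj(c,G-x*.018),'low',proj(c,G+x*.022))
s=capture('scene');save(s,'s'+n)
E
python3 chk.py -1.2 14
```

```text
t 20.1 q [ 0.7362 -0.5333  2.115  -0.4491  1.2805 -0.1484] p [0.4238 0.2356 0.2327] w 0.0850001957358721
rotvec in tool [-0.0034 -0.0028  0.0007]
14 [  7.2504  -1.449  -11.9504] tool shift now [14.0665  0.0116  0.0385] in target tool [14.0665  0.0024 -0.0004]
[{'uv': [284.1, 206.7], 'p': 0.97}] [{'rect': [212.6, 84.9, 329.2, 260.9], 'p': 0.63}] [281.3564 205.5121] top centre [281.3231 213.078 ] low [281.3912 197.602 ]
```

View pics/w14.png

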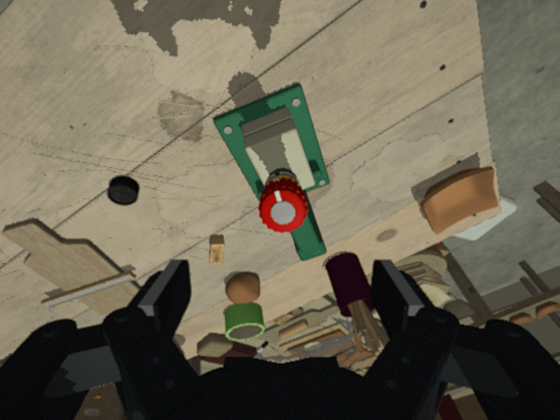

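View pics/s14.png

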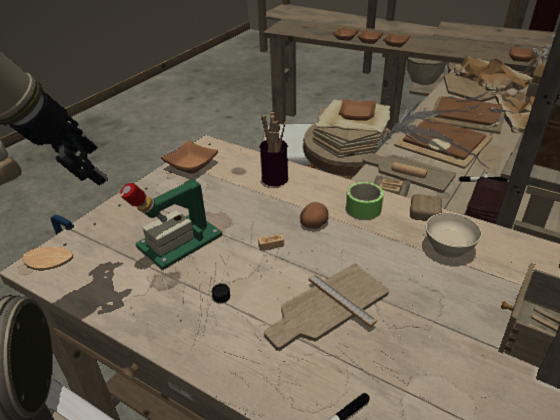

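The knob cap shows at (283,210), close to the predicted (281,213); I'll shift about 2 mm in +z and approach part way.

```bash
python3 -m inch '[[0.02,0.002,0.002,0,0,0],[0.02,0,0,0,0,0],[0.02,0,0,0,0,0],[0,0,0,0,0,0],[0,0,0,0,0,0],[0,0,0,0,0,0]]'; python3 chk.py -1.2 15
```

```text
time: 20.9
ee_pos: [0.4525, 0.2318, 0.1811]
tcp_rot: [[0.486, -0.695, 0.53], [-0.121, 0.547, 0.828], [-0.866, -0.467, 0.182]]
contact_force: [0.2, 1.1, 0.2]
width: 0.0854
t 20.9 q [ 0.6785 -0.4475  2.1513 -0.4543  1.1435 -0.1476] p [0.4525 0.2318 0.1811] w 0.08539424699060758
rotvec in tool [-0.0025 -0.0008  0.0014]
15 [  7.7358  -1.5688 -12.8164] tool shift now [15.0075  0.021   0.0084] in target tool [15.0075  0.0004 -0.0031]
[{'uv': [279.9, 237.6], 'p': 0.64}] [{'rect': [197.7, 84.4, 333.6, 290.2], 'p': 0.84}] [276.7703 238.682 ] top centre [276.3306 252.1074] low [277.2089 225.2853]
```

View pics/w15.png

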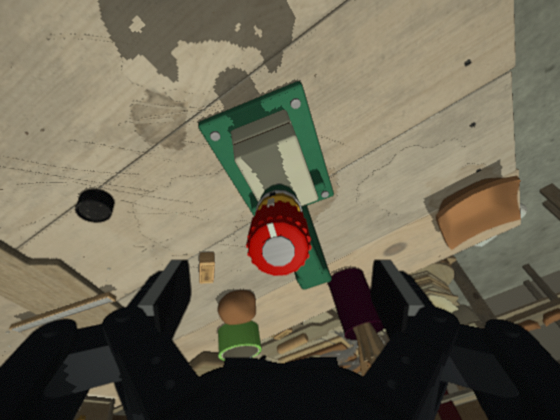

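View pics/s15.png

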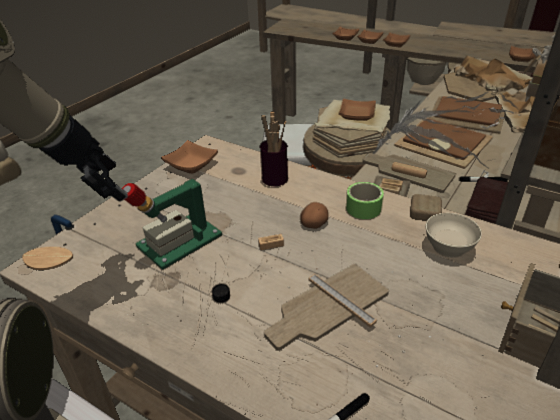

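```bash
python3 -m inch '[[0.01,0.0015,-0.001,0,0,0],[0.02,0,0,0,0,0],[0.01,0,0,0,0,0],[0,0,0,0,0,0],[0,0,0,0,0,0],[0,0,0,0,0,0]]'; python3 chk.py -1.2 16
```

```text
time: 21.7
ee_pos: [0.4701, 0.2269, 0.1447]
tcp_rot: [[0.485, -0.695, 0.53], [-0.122, 0.546, 0.829], [-0.866, -0.467, 0.181]]
contact_force: [-0.0, 0.5, 0.3]
width: 0.0851
t 21.7 q [ 0.6403 -0.3793  2.17   -0.4631  1.0499 -0.1433] p [0.4701 0.2269 0.1447] w 0.08506372213807156
rotvec in tool [-0.0017 -0.0016  0.001 ]
16 [  8.2213  -1.6886 -13.6824] tool shift now [15.9668  0.0141  0.0235] in target tool [15.9668 -0.0016 -0.0017]
[{'uv': [280.5, 273.1], 'p': 0.7}] [] [278.4392 277.1011] top centre [278.053  299.4549] low [278.8046 255.9407]
```

View pics/w16.png

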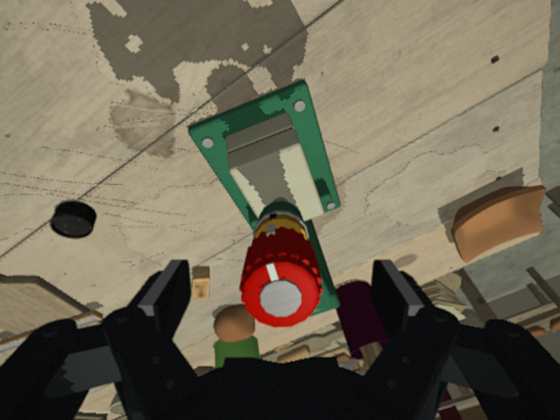

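```bash
python3 -c "
import cv2
i=cv2.imread('pics/s16.png')[140:260,60:230];cv2.imwrite('pics/s16c.png',cv2.resize(i,None,fx=4.5,fy=4.5,interpolation=2))"
```

```text
(no output)
```

View pics/s16c.png

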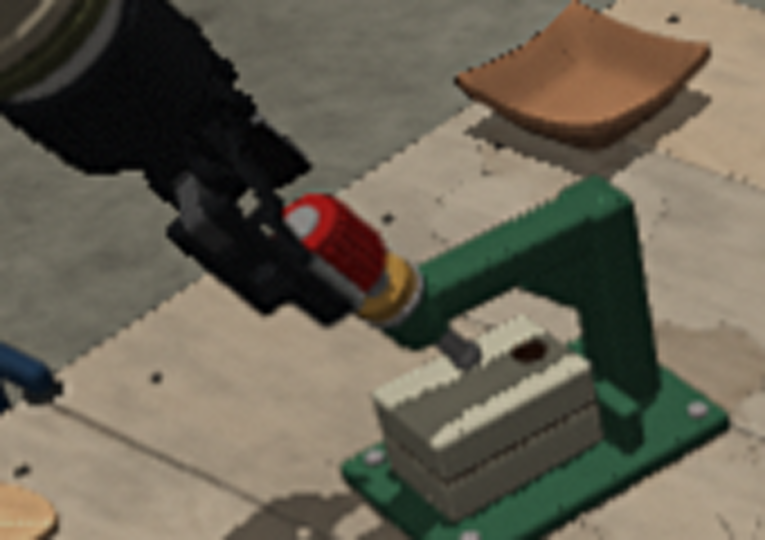

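The jaws are centred on the knob (cap at (281,298), jaw mid at column 281). The white mark at (270,272) lines up with the black mark at (270,230). I'll advance 10 mm and close.

```bash
python3 -m inch '[[0.01,0,0,0,0,0],[0,0,0,0,0,0],[0,0,0,0,0,0],[0,0,0,0,0,0]]' 0.045; python3 chk.py -1.2 17
```

```text
time: 22.3
ee_pos: [0.4747, 0.2253, 0.1352]
tcp_rot: [[0.484, -0.696, 0.53], [-0.122, 0.546, 0.829], [-0.866, -0.466, 0.179]]
contact_force: [-0.2, -0.4, -0.3]
width: 0.0449
t 22.3 q [ 0.6301 -0.3591  2.1728 -0.466   1.026  -0.1421] p [0.4747 0.2253 0.1352] w 0.0449208814211653
rotvec in tool [-0.0014 -0.0027  0.0005]
17 [  8.7067  -1.8084 -14.5484] tool shift now [16.956   0.0074  0.0452] in target tool [16.9561 -0.002  -0.0011]
[{'uv': [280.9, 287.6], 'p': 0.82}] [{'rect': [239.0, 219.5, 330.3, 347.3], 'p': 0.59}] [279.5431 290.3686] top centre [279.2296 316.4613] low [279.8342 266.1326]
```

View pics/w17.png

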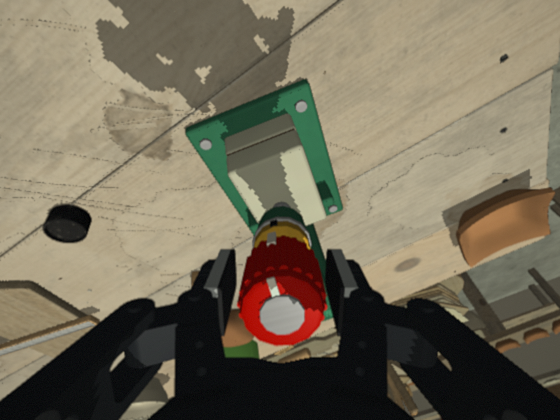

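```bash
python3 -c "
import cv2
i=cv2.imread('pics/s17.png')[140:260,60:230];cv2.imwrite('pics/s17c.png',cv2.resize(i,None,fx=4.5,fy=4.5,interpolation=2))"
```

```text
(no output)
```

View pics/s17c.png

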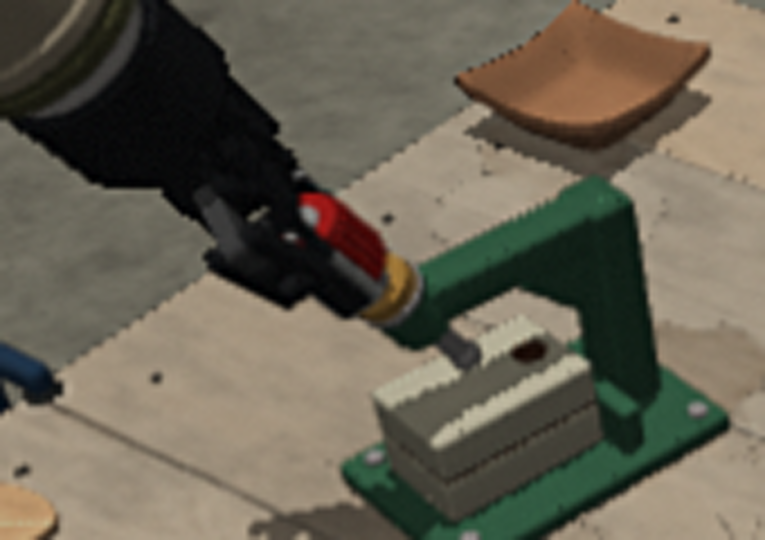

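```bash
python3 -m inch '[[-0.004,-0.0015,0,0,0,0],[0,0,0,0,0,0],[0,0,0,0,0,0]]'; python3 -m inch '[[0,0,0,0,0,0],[0,0,0,0,0,0],[0,0,0,0,0,0],[0,0,0,0,0,0]]' 0.02; python3 chk.py -1.2 18
```

```text
time: 22.8
ee_pos: [0.474, 0.2252, 0.1399]
tcp_rot: [[0.485, -0.695, 0.53], [-0.122, 0.547, 0.829], [-0.866, -0.466, 0.181]]
contact_force: [-0.2, 0.5, -0.9]
width: 0.0448
time: 23.2
ee_pos: [0.474, 0.2253, 0.1399]
tcp_rot: [[0.485, -0.696, 0.53], [-0.122, 0.546, 0.829], [-0.866, -0.466, 0.18]]
contact_force: [-4.6, 1.2, 5.4]
width: 0.0333
t 23.2 q [ 0.6311 -0.3677  2.1705 -0.4634  1.0353 -0.1466] p [0.474  0.2253 0.1399] w 0.0332657935103497
rotvec in tool [-0.0016 -0.0018  0.0007]
18 [  9.1921  -1.9283 -15.4144] tool shift now [17.9605  0.0126  0.0309] in target tool [17.9605 -0.0003 -0.0015]
[{'uv': [280.1, 280.6], 'p': 0.87}] [{'rect': [186.2, 79.3, 339.7, 335.7], 'p': 0.89}] [278.6102 281.7312] top centre [278.2208 305.8485] low [278.9745 259.1619]
```

View pics/w18.png

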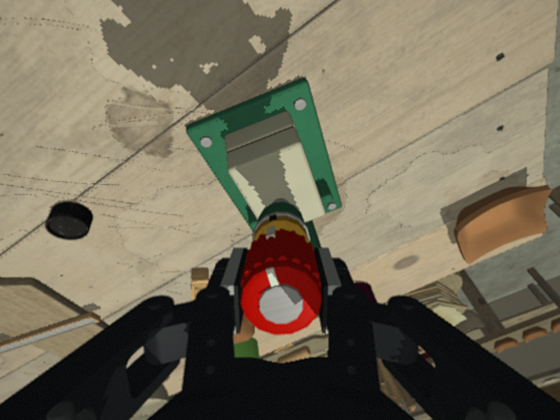

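Gripped (width steady at 33.3 mm on the 36 mm knob). Now I'll turn clockwise, which is a positive turn about tool x.

```bash
python3 -m inch '[[0,0,0,0.1,0,0],[0,0,0,0.14,0,0],[0,0,0,0.14,0,0],[0,0,0,0.14,0,0],[0,0,0,0.14,0,0],[0,0,0,0.14,0,0],[0,0,0,0,0,0]]'; python3 chk.py -0.4 19;python3 st.py
```

```text
time: 24.1
ee_pos: [0.474, 0.2254, 0.1399]
tcp_rot: [[0.485, -0.1, 0.869], [-0.122, 0.976, 0.18], [-0.866, -0.193, 0.461]]
contact_force: [-4.4, 0.3, 4.9]
width: 0.0331
t 24.1 q [ 0.6311 -0.3677  2.1704 -0.4633  1.0352  0.6586] p [0.474  0.2254 0.1399] w 0.03307372811856129
rotvec in tool [-0.0069 -0.0006  0.0016]
19 [  9.6776  -2.0481 -16.2805] tool shift now [18.9606  0.0294  0.0105] in target tool [18.9606 -0.0014 -0.0009]
[{'uv': [281.0, 280.6], 'p': 0.91}] [{'rect': [176.7, 99.1, 405.7, 333.2], 'p': 0.73}] [279.8594 282.7635] top centre [279.7031 307.0461] low [280.0057 260.0267]
24.3 q [ 0.6311 -0.3677  2.1704 -0.4633  1.0352  0.6535] p [0.474  0.2254 0.1399]
[[ 0.485  -0.1045  0.8682]
 [-0.1215  0.9752  0.1852]
 [-0.866  -0.1954  0.4603]]
F [-4.8607  1.0607  5.3442] w 0.03288575914684137
```

View pics/w19.png

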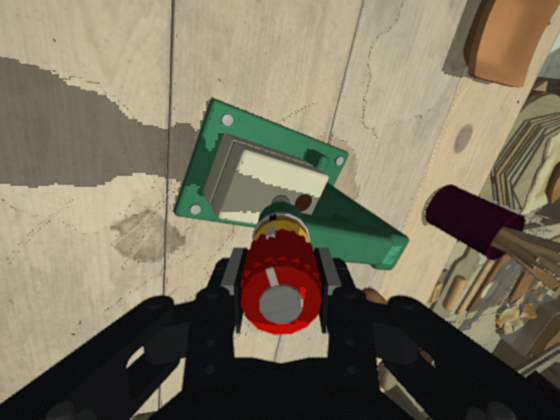

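```bash
python3 -c "
import cv2
i=cv2.imread('pics/s19.png')[140:260,60:230];cv2.imwrite('pics/s19c.png',cv2.resize(i,None,fx=4.5,fy=4.5,interpolation=2))"
```

```text
(no output)
```

View pics/s19c.png

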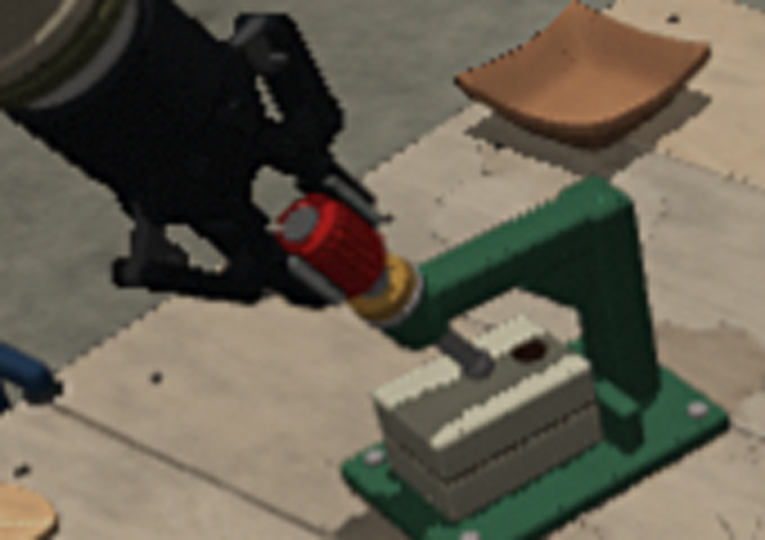

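The knob and collar are turning together (marks at (270,272) and (270,232)), and the foot is moving down. I'll keep turning.

```bash
python3 -m inch '[[0,0,0,0.1,0,0],[0,0,0,0.1,0,0],[0,0,0,0.1,0,0],[0,0,0,0.1,0,0],[0,0,0,0.1,0,0],[0,0,0,0,0,0]]'; python3 chk.py 0.1 20;python3 st.py; python3 -c "
import cv2
i=cv2.imread('pics/s20.png')[140:260,60:230];cv2.imwrite('pics/s20c.png',cv2.resize(i,None,fx=4.5,fy=4.5,interpolation=2))"
```

```text
time: 24.9
ee_pos: [0.474, 0.2254, 0.1399]
tcp_rot: [[0.485, 0.327, 0.811], [-0.121, 0.944, -0.308], [-0.866, 0.051, 0.497]]
contact_force: [-4.2, 1.4, 5.1]
width: 0.0329
t 24.9 q [ 0.6312 -0.3677  2.1705 -0.4633  1.0351  1.1569] p [0.474  0.2254 0.1399] w 0.03290248967796221
rotvec in tool [-0.005   0.0003  0.0016]
20 [ 10.163   -2.1679 -17.1465] tool shift now [19.9605  0.0311 -0.0054] in target tool [19.9606 -0.0017 -0.0001]
[{'uv': [281.7, 278.4], 'p': 0.93}] [{'rect': [178.5, 122.9, 417.8, 332.7], 'p': 0.9}] [280.958  282.8682] top centre [281.0157 307.1706] low [280.904  260.1102]
25.1 q [ 0.6311 -0.3677  2.1704 -0.4633  1.0351  1.1534] p [0.474  0.2254 0.1399]
[[ 0.4851  0.3245  0.8121]
 [-0.1215  0.9446 -0.3049]
 [-0.866   0.0492  0.4976]]
F [-3.1476  1.505   5.1336] w 0.03335156282299346
```

View pics/w20.png

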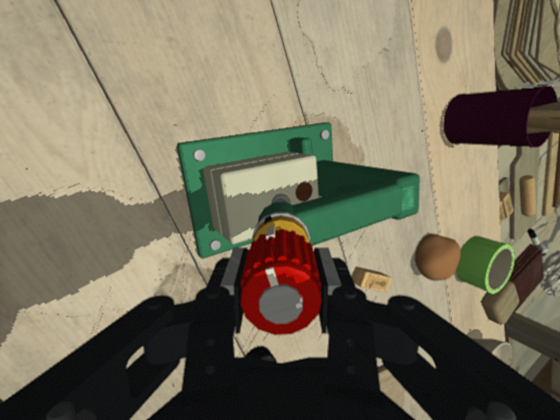

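View pics/s20c.png

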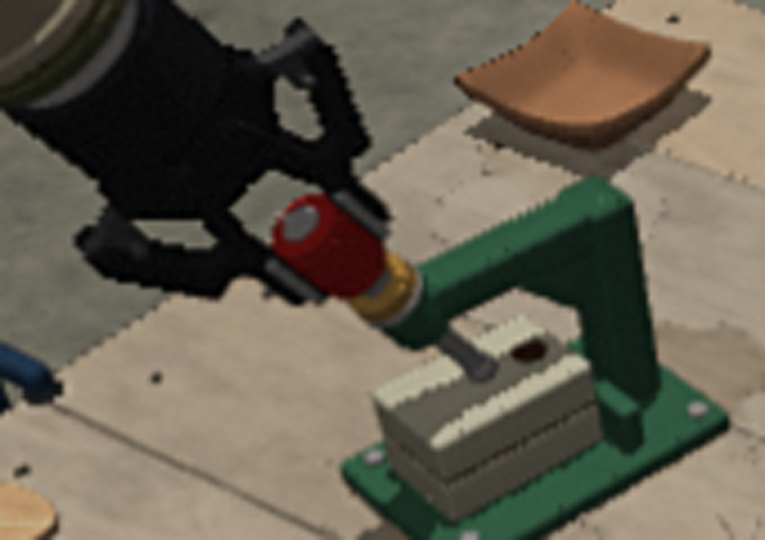

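```bash
python3 -m inch '[[0,0,0,0.1,0,0],[0,0,0,0.1,0,0],[0,0,0,0.1,0,0],[0,0,0,0,0,0]]'; python3 chk.py 0.4 21;python3 st.py; python3 -c "
import cv2
a=[cv2.resize(cv2.imread('pics/w%d.png'%k)[200:330,220:340],None,fx=2.2,fy=4,interpolation=2) for k in (19,20,21)]
cv2.imwrite('pics/k21.png',cv2.hconcat(a))"
```

```text
time: 25.5
ee_pos: [0.474, 0.2254, 0.1399]
tcp_rot: [[0.485, 0.552, 0.678], [-0.121, 0.81, -0.573], [-0.866, 0.196, 0.46]]
contact_force: [-3.4, 0.6, 5.5]
width: 0.0329
t 25.5 q [ 0.6312 -0.3677  2.1704 -0.4634  1.035   1.4569] p [0.474  0.2254 0.1399] w 0.03288537976316902
rotvec in tool [-0.005   0.0008  0.0015]
21 [ 10.6485  -2.2877 -18.0125] tool shift now [20.9605  0.0296 -0.0163] in target tool [20.9606 -0.0017  0.0004]
[{'uv': [277.1, 279.4], 'p': 0.68}] [{'rect': [168.6, 110.9, 415.8, 334.6], 'p': 0.63}] [281.6032 282.7066] top centre [281.7876 306.9847] low [281.4306 259.9721]
25.7 q [ 0.6311 -0.3677  2.1704 -0.4633  1.0351  1.4533] p [0.474  0.2254 0.1399]
[[ 0.4851  0.5499  0.6799]
 [-0.1215  0.8124 -0.5703]
 [-0.866   0.1941  0.4609]]
F [-4.6756  1.2602  5.596 ] w 0.033000863328420456
```

View pics/k21.png

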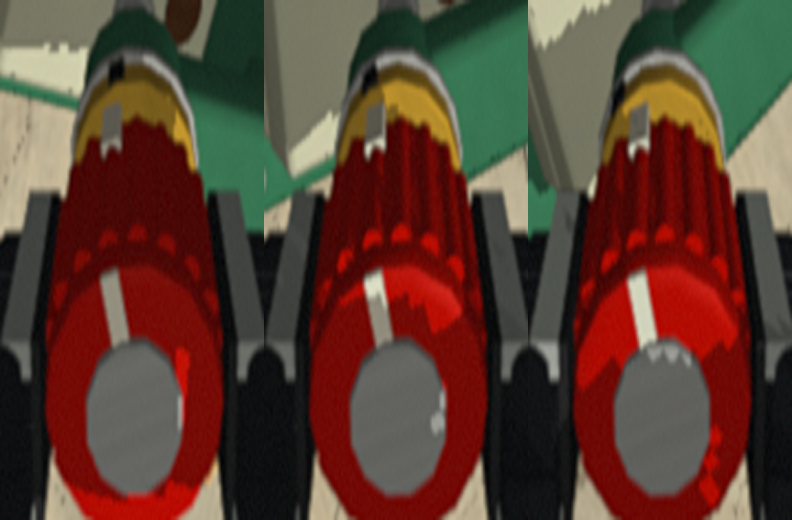

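The black mark has drifted from pixel 116 to 90 in the crops, while the white mark stays fixed to the grip. The ratchet has slipped roughly 0.4–0.5 rad. I'll release and retract along the screw axis.

```bash
python3 -m inch '[[0,0,0,0,0,0],[0,0,0,0,0,0],[0,0,0,0,0,0],[0,0,0,0,0,0],[-0.02,0,0,0,0,0],[-0.03,0,0,0,0,0],[-0.03,0,0,0,0,0],[-0.02,0,0,0,0,0],[0,0,0,0,0,0],[0,0,0,0,0,0],[0,0,0,0,0,0]]' 0.07; python3 chk.py 0.4 22
python3 - <<'E'
from h import *
np.set_printoptions(precision=4,suppress=True)
s=capture('scene');t=capture('top')
for n,z in [('mould',.012),('ruler_mid',.0165),('ink_tin',0),('stamp',0),('clay_lump',0)]:
    for k,m in((s,'s'),(t,'t')):
        r=place_of(n,k)
        if r: print(n,m,np.round(r[0]['uv'],1),atz(k,r[0]['uv'],z))
i=s['pixels'][140:260,60:230];cv2.imwrite('pics/s22c.png',cv2.resize(i,None,fx=4.5,fy=4.5,interpolation=2)[:,:,::-1])
i=cv2.imread('pics/w22.png')[130:330,180:380];cv2.imwrite('pics/w22c.png',cv2.resize(i,None,fx=3,fy=3,interpolation=2))
E
```

```text
time: 26.8
ee_pos: [0.4252, 0.2367, 0.2245]
tcp_rot: [[0.483, 0.551, 0.681], [-0.123, 0.812, -0.57], [-0.867, 0.191, 0.461]]
contact_force: [0.2, -0.3, -0.5]
width: 0.07
t 26.8 q [ 0.7358 -0.5217  2.1219 -0.4512  1.2653  1.4568] p [0.4252 0.2367 0.2245] w 0.07002532291545346
rotvec in tool [-0.0008  0.0003  0.0043]
22 [ 11.1339  -2.4076 -18.8785] tool shift now [22.0586  0.0944 -0.0048] in target tool [22.0588 -0.0005  0.0011]
[{'uv': [280.0, 211.3], 'p': 0.69}] [{'rect': [200.8, 109.9, 381.0, 237.9], 'p': 0.6}] [282.069 210.813] top centre [282.1971 219.146 ] low [281.9358 202.1374]
mould s [171.2 235.8] [0.5294 0.2289 0.012 ]
mould t [202.9 253.9] [0.5155 0.2212 0.012 ]
ruler_mid s [340.4 300.7] [ 0.5458 -0.1959  0.0165]
ruler_mid t [345.7 238.8] [ 0.5534 -0.1884  0.0165]
ink_tin s [222.4 296.8] [0.447  0.0197 0.    ]
ink_tin t [270.6 277.8] [0.4459 0.0282 0.    ]
stamp s [271.5 243.4] [0.6354 0.0237 0.    ]
stamp t [271.4 215.6] [0.6262 0.024  0.    ]
clay_lump s [312.9 219.7] [ 0.7592 -0.015   0.    ]
clay_lump t [287.  172.4] [ 0.7553 -0.0236  0.    ]
```

View pics/s22c.png

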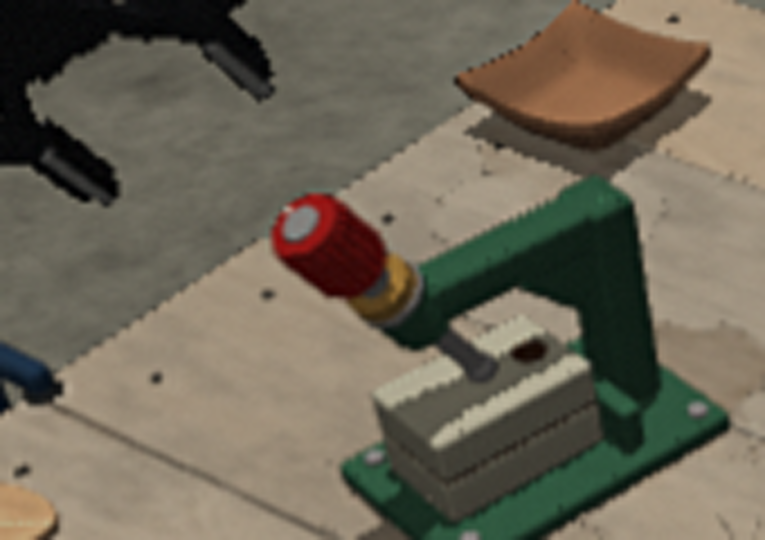

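View pics/w22c.png

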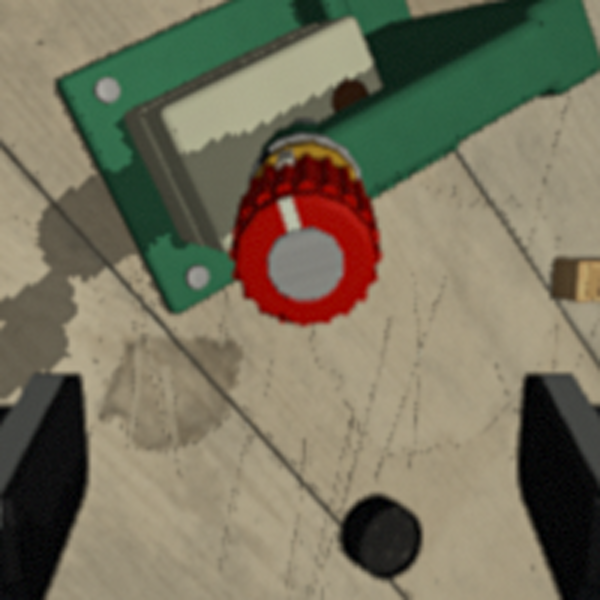

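View pics/s22.png

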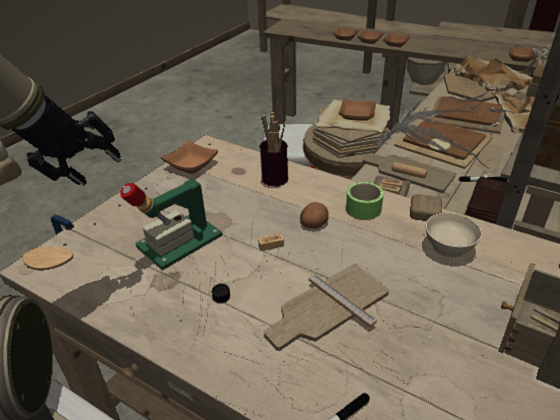

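```bash
python3 -c "
from workcell import *
print(close_job())"
```

```text
the job is handed in; nothing more can be done
None
```

I moved the ruler onto the paddle board and tightened the red knob until the ratchet slipped. The job is handed in at about 27 s of the 69 s allowed. No verdict comes back, so what follows is from my own pictures and sensor readings.

**Ruler:** I gripped its overhanging end, slid it level out from under the foot and let it go flat across the middle of the blade. The last estimates put its middle about 5–12 mm from the blade's middle. My first grip closed above the ruler without moving it. The real fingertips sat about 25 mm farther back than the reported tool point, so I lowered the gripper and gripped again.

**Knob:** I turned it about 1.6 rad clockwise.
- **Slip:** the knob and brass collar turned together until the foot met the mould. The black mark then fell behind the white one by roughly 0.4 rad, against the 0.2 rad needed. I read this from the wrist pictures.
- **Foot on mould:** the pictures show the foot on the mould, but I had no direct reading of how hard it presses.

**Mould and bystanders:** the mould shows no visible shift or tilt. The last network fixes put the ink tin, stamp and clay lump within about 10 mm of the first ones. For the mould they differ by up to 12 mm, which is over the 10 mm limit. The scene and top views disagree with each other by more than that, so I put it down to detection error; the enlarged pictures show the mould in place.

**At hand-in:** the gripper was open and about 85–100 mm back from the knob. The contact force was at noise level.

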